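# Load the hand-cranked board preheater

### The job

Load the bench preheater: fold the handwheel's handle out, crank the tray fully out of the glass-topped hood, and slide every board pallet from the blue loading shelf onto the tray so that each lies flat, square with the tray and wholly on it. The parts on the boards are not soldered yet, so slide the pallets across - never lift or tip them. Then crank the tray fully home into the hood, fold the handle down flat again, let go, and leave the other things on the bench where they are.

Things in the scene. Friction and masses are not known exactly. Their poses are not given: they have to be found in the camera images.
- preheater: the fixed white preheater on the bench; origin on the bench. Its frame, in which the offsets below are given: x away from the robot, y to the left, z up. The tray when fully out spans x -30 to 120, y -75 to 75 mm, just beyond the shelf. A console 67 mm tall spans x -185 to -50, y 140 to 290 mm. The gear housing under the wheel is 100 x 92 mm, 46 mm high, its centre at x 40, y -190 mm.
- shelf_mid (a point): centre of the loading shelf's flat blue top, 30 mm above the bench, where the pallets start; the shelf is 160 mm deep (x) and 440 mm wide (y) and this point is at x -115, y -90 mm in the preheater's frame; its far edge is 5 mm from the open near edge of the tray when that is out.
- hood_mouth (a point): middle of the hood's open end, at tray height (x 45, y 118 mm in the preheater's frame). The hood reaches from here 185 mm to the left (+y), is 188 mm wide in x, 87 mm tall, has a glass top and 48 mm of height inside above the tray.
- tray_top (a point): centre of the tray's flat top, 150 x 150 mm; moves with the tray; axes parallel to the preheater's. 4 mm rims stand 4 mm above the tray on its far (+x), left and right edges; the near edge (-x, towards the shelf) is open and pallets slide on there.
- tray (a joint): travel of the tray in m: 0 = fully home in the hood (stop), 0.200 = fully out in front of the shelf (stop). It moves along the preheater's -y as it comes out. Geared to the handwheel: 12.5 mm per rad (78.5 mm a turn). It stays where it is left.
- wheel (a joint): angle of the handwheel in rad, about its vertical axis, counter-clockwise seen from above as it grows: 0 = tray home, 16.0 = tray fully out (about two and a half turns). At 0 the handle's hinge stands on the -x side of the axis in the preheater's frame. Friction about 0.12 N m (some 3 N at the handle).
- wheel_axis (a point): centre of the handwheel's top face, 66 mm above the bench; plain metal disc 124 mm across, 12 mm thick.
- handle (a joint): fold of the crank handle in rad: 0 = folded flat across the wheel towards and over its centre, 1.57 = standing straight up (stop). A friction hinge (0.06 N m): it stays where it is left. The hinge axis is tangential to the wheel, so the handle swings in the vertical plane through hinge and wheel axis.
- handle_hinge (a point): the handle's hinge axis, 45 mm from the wheel's axis and 13 mm above the wheel's top face.
- handle_grip (a point): point on the handle's centre line 40 mm from its hinge. The handle is a round black sleeve 18 mm in diameter from 10 to 62 mm from the hinge that spins freely on its spindle, so it can be held without turning the hand while cranking; folded, 4 mm of air lies under it.
- pallet_a: square grey board carrier 60 x 60 mm, 8 mm thick, with a green circuit board. An aluminium hold-down bar runs along its own x axis across the middle: 60 mm long, 14 mm wide, underside 18 mm and top 28 mm above the pallet's underside, on two 6 mm end posts; it can be gripped across its width. Origin: centre of the underside, z up. 0.12 kg. Absent in some runs.
- pallet_b: square grey board carrier 60 x 60 mm, 8 mm thick, with a green circuit board. An aluminium hold-down bar runs along its own x axis across the middle: 60 mm long, 14 mm wide, underside 18 mm and top 28 mm above the pallet's underside, on two 6 mm end posts; it can be gripped across its width. Origin: centre of the underside, z up. 0.12 kg. Absent in some runs.
- pallet_c: square grey board carrier 60 x 60 mm, 8 mm thick, with a green circuit board. An aluminium hold-down bar runs along its own x axis across the middle: 60 mm long, 14 mm wide, underside 18 mm and top 28 mm above the pallet's underside, on two 6 mm end posts; it can be gripped across its width. Origin: centre of the underside, z up. 0.12 kg. Absent in some runs.
- flux_jar: bystander on the left end of the loading shelf: jar 36 mm across, 36 mm tall; origin at the centre of its underside
- solder_spool: bystander right of the handwheel: reel of solder 54 mm across, 45 mm tall, standing on the bench; origin at the centre of its underside
- screwdriver: bystander left of the preheater: screwdriver 170 mm long lying on the bench along its x axis
Mind the look-alikes: they are no part of the job. Leave any purple look-alike of the pallet_a alone. Leave any yellow look-alike of the pallet_b alone.

How it is judged:
On the way, in this order (a step that is already met when the one before it is completed fails the run):
1. the handle is folded out (value of joint handle above 1.25 rad), for 0.1 s.
2. the tray is cranked fully out with the handle standing out (value of joint tray above 0.19 m and value of joint handle above 1.25 rad), for 0.2 s.
3. every pallet lies flat, square and wholly on the tray while it is out (value of joint tray above 0.19 m and x of pallet_a in the frame of tray_top between -0.05 and 0.05 m and y of pallet_a in the frame of tray_top between -0.05 and 0.05 m and z of pallet_a in the frame of tray_top between -0.006 and 0.006 m and angle between each of pallet_a, pallet_b, pallet_c's own z axis and vertical below 0.05 rad and (angle between the x axis of pallet_a and the x axis of tray_top, either way round below 0.26 rad or angle between the x axis of pallet_a and the y axis of tray_top, either way round below 0.26 rad) and x of pallet_b in the frame of tray_top between -0.05 and 0.05 m and y of pallet_b in the frame of tray_top between -0.05 and 0.05 m and z of pallet_b in the frame of tray_top between -0.006 and 0.006 m and (angle between the x axis of pallet_b and the x axis of tray_top, either way round below 0.26 rad or angle between the x axis of pallet_b and the y axis of tray_top, either way round below 0.26 rad) and x of pallet_c in the frame of tray_top between -0.05 and 0.05 m and y of pallet_c in the frame of tray_top between -0.05 and 0.05 m and z of pallet_c in the frame of tray_top between -0.006 and 0.006 m and (angle between the x axis of pallet_c and the x axis of tray_top, either way round below 0.26 rad or angle between the x axis of pallet_c and the y axis of tray_top, either way round below 0.26 rad)), for 0.3 s.
4. the loaded tray is cranked fully home with the handle standing out (value of joint tray below 0.008 m and value of joint handle above 1.25 rad and x of pallet_a in the frame of tray_top between -0.05 and 0.05 m and y of pallet_a in the frame of tray_top between -0.05 and 0.05 m and z of pallet_a in the frame of tray_top between -0.006 and 0.006 m and angle between each of pallet_a, pallet_b, pallet_c's own z axis and vertical below 0.05 rad and (angle between the x axis of pallet_a and the x axis of tray_top, either way round below 0.26 rad or angle between the x axis of pallet_a and the y axis of tray_top, either way round below 0.26 rad) and x of pallet_b in the frame of tray_top between -0.05 and 0.05 m and y of pallet_b in the frame of tray_top between -0.05 and 0.05 m and z of pallet_b in the frame of tray_top between -0.006 and 0.006 m and (angle between the x axis of pallet_b and the x axis of tray_top, either way round below 0.26 rad or angle between the x axis of pallet_b and the y axis of tray_top, either way round below 0.26 rad) and x of pallet_c in the frame of tray_top between -0.05 and 0.05 m and y of pallet_c in the frame of tray_top between -0.05 and 0.05 m and z of pallet_c in the frame of tray_top between -0.006 and 0.006 m and (angle between the x axis of pallet_c and the x axis of tray_top, either way round below 0.26 rad or angle between the x axis of pallet_c and the y axis of tray_top, either way round below 0.26 rad)), for 0.2 s.
At the end, for the whole second after the job is handed in: tray within 8 mm of fully home, handle folded to within 0.15 rad of flat, every pallet present flat (within 3 degrees) on the tray with its centre within 50 mm of the tray's centre along both tray axes and square with it to 15 degrees, at rest (value of joint tray below 0.008 m and value of joint handle below 0.15 rad and x of pallet_a in the frame of tray_top between -0.05 and 0.05 m and y of pallet_a in the frame of tray_top between -0.05 and 0.05 m and z of pallet_a in the frame of tray_top between -0.006 and 0.006 m and angle between each of pallet_a, pallet_b, pallet_c's own z axis and vertical below 0.05 rad and (angle between the x axis of pallet_a and the x axis of tray_top, either way round below 0.26 rad or angle between the x axis of pallet_a and the y axis of tray_top, either way round below 0.26 rad) and x of pallet_b in the frame of tray_top between -0.05 and 0.05 m and y of pallet_b in the frame of tray_top between -0.05 and 0.05 m and z of pallet_b in the frame of tray_top between -0.006 and 0.006 m and (angle between the x axis of pallet_b and the x axis of tray_top, either way round below 0.26 rad or angle between the x axis of pallet_b and the y axis of tray_top, either way round below 0.26 rad) and x of pallet_c in the frame of tray_top between -0.05 and 0.05 m and y of pallet_c in the frame of tray_top between -0.05 and 0.05 m and z of pallet_c in the frame of tray_top between -0.006 and 0.006 m and (angle between the x axis of pallet_c and the x axis of tray_top, either way round below 0.26 rad or angle between the x axis of pallet_c and the y axis of tray_top, either way round below 0.26 rad) and linear speed of each of pallet_a, pallet_b, pallet_c below 0.02 m/s); the robot touches nothing.
It fails at once if a pallet is lifted (15 mm or more above shelf and tray) (height (world z) of any of pallet_a, pallet_b, pallet_c above 0.045 m).
It fails at once if a pallet is tipped (over 15 degrees) (angle between any of pallet_a, pallet_b, pallet_c's own z axis and vertical above 0.26 rad).
It fails at once if a bystander is disturbed (moved 40 mm or more) (distance of any of flux_jar, solder_spool, screwdriver from where it was at the start of the episode above 0.04 m).
Of pallet_a, pallet_b, pallet_c only 2 to 3 are there at a start; the rules pass over those that are not, and their reading is None.
At some moment in a run one of pallet_a, pallet_b, pallet_c may be knocked a few centimetres aside while the robot is not near it.
Once in a run the grip may slacken for a moment while it holds something.
It also fails if it takes over 210 s, if anything falls off the work surface, if the arm or the gripper's body presses on something with over 40 N, if the wrist force passes 120 N, or if a joint passes its speed limit or range.

### The arm

A 6-joint arm with a two-finger parallel gripper is mounted at the origin on the work surface. World frame = base frame: x ahead of the robot, y to its left, z up, the work surface at z = 0. Lengths are in m, angles in rad, forces in N, time in s.
With the tool pointing down it reaches from about 0.35 to 0.975 m from the base axis. Payload 4.9 kg.
Tool frame: the origin (TCP) lies on the centre line of the jaws, within the pads' length; the fingertips stand manip.tcp_to_tips ahead of it and the grasp point (between the pads) is the TCP (manip.tcp_to_tips is the distance from the TCP to the fingertips, in m); y points along the fingers, z is the direction in which the jaws open and shut, and the axes are right-handed (so a half turn about y gives the same grasp; the last joint's range is limited). The gripper opens to 85 mm and grips with 20 to 120 N. Pads are 22 mm wide; open, the fingers measure 114 mm over their backs; the gripper's body (76 mm by 85 mm) begins 54 mm behind the grasp point. The pads swing forward as they close: fully open they stand 13 mm farther back than shut.
Start: joints at [-1.426, 0.053, 1.613, -0, 1.476, -0.119], TCP at [0.163, -0.603, 0.25] pointing down, gripper open.
Joint ranges: [-3.01, 3.01], [-1.01, 2.22], [0.06, 2.58], [-1.02, 4.17], [0.09, 2.62], [-3.14, 3.14]. Speed limits (rad/s): [2.57, 2.57, 3.14, 3.14, 3.14, 3.14].

### API

Orientations are given as a unit quaternion [w, x, y, z].
In Python, from plant import manip gives the robot as it stands.
- The arm moves only by the tool apply_moves, never from a script. Its argument "moves" is a list of rows, each a list of 7 numbers: the gripper's target within -1 to 1 (shut at 1, half-way at 0, fully open at -1), then the shift along the tool's x, y, z in mm, then the turn, a rotation vector about the tool's x, y, z in degrees. A call has 1 to 20 rows; each row shifts and turns the commanded pose from where the row before left it, along the tool's axes as they then stand; what a row does not reach is not made up. A row lasts 1/10 s, in which the tool goes at most 50 mm and 8.59 degrees, less where a joint would pass 70% of its speed; a pose out of reach is approached as far as the arm can. A call with a gripper value outside its range is refused whole. The fingers move at their own pace and stop on an object; the grip force is fixed at half the most. Time passes only in rows, so rows that do not move let the fingers close. It gives the time, the measured TCP pose, the force and the opening at its end, in the units of the state.
- manip.state(): the state, without advancing time (a new reading comes with each control period).
- manip.grab_frame(name): name is "scene" or "top" or "wrist"; returns the picture (420x560x3 uint8, blue, green, red); there is no depth.
- manip.calibration(name): a dict with "mtx" (3x3 intrinsics, pixels), "distortion" ([k1, k2, p1, p2, k3] as OpenCV has them; the pictures are not rectified), "T" (4x4, takes a point from camera to world coordinates); the wrist camera has in their place "T_tool_cam" (4x4, takes a point from camera to tool coordinates, whose origin is the TCP and whose axes are the tool frame's). Camera axes: x right, y down, z forward; pixel columns grow to the right and rows downward; lengths in m; the calibration is good to about 2 mm. A picture is of the moment at which its call begins: read the wrist's pose just before it. calibration takes no time and is no camera call.
- manip.job_done(): hands the job in, once; it reports no verdict.
The state is a dict: "time": time; "joint_pos": joint angles; "joint_vel": joint speeds; "joint_efforts": joint torques, N m; "tool_pos": TCP position; "tool_rot": TCP orientation; "contact_force": force on the tool from outside, world axes, zero at the start; "ft_torque": the same for the moment, N m; "gripper_width": opening from 0.0 (shut) to 1.0 (fully open).
Only numpy, scipy, OpenCV 4.12 (cv2) and the standard library are available. Lean on these libraries where they do the work, as an engineer would, in place of code of your own. Each camera call takes 0.05 s, during which the arm holds its last target. There are 200 camera calls.

## Working session

There is one attempt and no reset: what is moved stays moved. The work goes in short steps, Python scripts to look and compute and a tool call to move; the robot and the scene stay as the last step left them, time stands still between calls to the robot, and variables do not carry over. Pictures are saved under pics/ and viewed, about 12 in all and at most 16, crops included, and the job is handed in when it is done.

Besides the shell and the picture viewer there is one more tool, called after "Call:" by a JSON object that holds its "fn" and its "kwargs". apply_moves: Moves the arm, as the interface text tells. Its arguments: {"type":"object","properties":{"moves":{"type":"array","items":{"type":"array","items":{"type":"number"}}}},"required":["moves"]}

```bash
ls; mkdir -p pics
python3 - <<'E'
from plant import manip
import cv2,numpy as np
np.set_printoptions(precision=4,suppress=True)
print(manip.state(), manip.tcp_to_tips)
for n in("scene","top","wrist"):
    im=manip.grab_frame(n); cv2.imwrite(f"pics/{n}0.png",im)
    print(n,manip.calibration(n))
E
```

```text
pics
{'time': 0.0, 'joint_pos': array([-1.426 ,  0.0534,  1.6143, -0.    ,  1.476 , -0.119 ]), 'joint_vel': array([-0.0012,  0.0004, -0.0004, -0.0017,  0.0024,  0.0007]), 'joint_efforts': array([ -0.0003, -39.3687, -37.0173,  -0.0001,   0.007 ,  -0.    ]), 'tool_pos': array([ 0.1629, -0.6028,  0.2491]), 'tool_rot': array([ 0.093 , -0.093 ,  0.7017, -0.7002]), 'contact_force': array([-0.0253, -0.4397,  0.223 ]), 'ft_torque': array([ 0.0263, -0.0318,  0.0443]), 'gripper_width': 1.0046616329512414} 0.019
scene {'mtx': array([[460.5194,   0.    , 289.4498],
       [  0.    , 460.5194, 205.4612],
       [  0.    ,   0.    ,   1.    ]]), 'distortion': array([-0.,  0.,  0.,  0.,  0.]), 'T': array([[-0.5988,  0.6276, -0.4976,  1.0345],
       [ 0.8009,  0.4724, -0.368 ,  0.4235],
       [ 0.0042, -0.6188, -0.7855,  0.9505],
       [ 0.    ,  0.    ,  0.    ,  1.    ]])}
top {'mtx': array([[390.4574,   0.    , 281.0791],
       [  0.    , 390.4574, 206.8747],
       [  0.    ,   0.    ,   1.    ]]), 'distortion': array([-0.1105,  0.    ,  0.    ,  0.    ,  0.    ]), 'T': array([[-0.0013, -0.9881,  0.1539,  0.3701],
       [-1.    ,  0.0001, -0.008 ,  0.0189],
       [ 0.0078, -0.1539, -0.9881,  1.0553],
       [ 0.    ,  0.    ,  0.    ,  1.    ]])}
wrist {'mtx': array([[328.9411,   0.    , 276.6588],
       [  0.    , 328.9411, 201.4691],
       [  0.    ,   0.    ,   1.    ]]), 'distortion': array([-0.0544,  0.    ,  0.    ,  0.    ,  0.    ]), 'T_tool_cam': array([[ 0.0018,  0.9642,  0.2651, -0.0676],
       [-0.0008, -0.2651,  0.9642, -0.1232],
       [ 1.    , -0.0019,  0.0003, -0.0003],
       [ 0.    ,  0.    ,  0.    ,  1.    ]])}
```

View pics/top0.png

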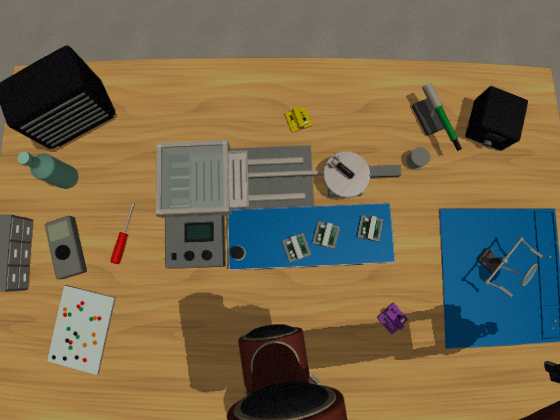

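View pics/scene0.png

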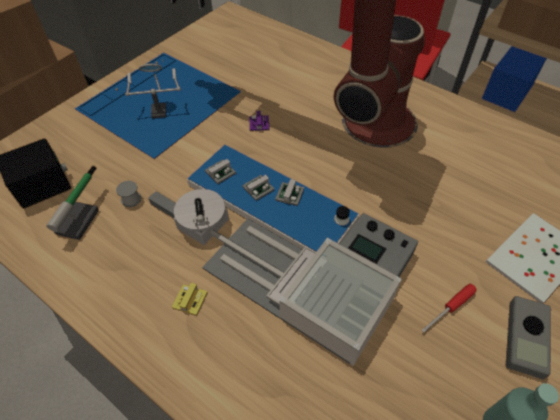

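```bash
cat > h.py <<'E'
from plant import manip
import cv2,numpy as np
from scipy.spatial.transform import Rotation as R
np.set_printoptions(precision=4,suppress=True)
def pose(s=None):
    s=s or manip.state(); T=np.eye(4); q=s['tool_rot']
    T[:3,:3]=R.from_quat([q[1],q[2],q[3],q[0]]).as_matrix(); T[:3,3]=s['tool_pos']; return T
def cam(n,P=None):
    c=manip.calibration(n); T=c['T'] if n!='wrist' else P@c['T_tool_cam']
    return c['mtx'],c['distortion'],T
def ray(n,uv,z,P=None):
    K,D,T=cam(n,P)
    u=cv2.undistortPoints(np.array(uv,float).reshape(-1,1,2),K,D).reshape(-1,2)
    d=np.c_[u,np.ones(len(u))]@T[:3,:3].T; o=T[:3,3]
    return (o+d*((z-o[2])/d[:,2])[:,None])[:,:2]
def proj(n,X,P=None):
    K,D,T=cam(n,P); Ti=np.linalg.inv(T)
    return cv2.projectPoints(np.array(X,float).reshape(-1,1,3),cv2.Rodrigues(Ti[:3,:3])[0],Ti[:3,3],K,D)[0].reshape(-1,2)
def snap(n,f):
    P=pose(); im=manip.grab_frame(n); cv2.imwrite(f"pics/{f}.png",im); return im,P
E
python3 - <<'E'
from h import *
im=cv2.imread('pics/top0.png'); hsv=cv2.cvtColor(im,cv2.COLOR_BGR2HSV)
m=cv2.inRange(hsv,(95,120,60),(125,255,255)); m[:,420:]=0
c=max(cv2.findContours(m,0,2)[0],key=cv2.contourArea)
w=ray('top',c.reshape(-1,2),.03)
r=cv2.minAreaRect((w*1000).astype(np.float32)); print('shelf',r); print(cv2.boxPoints(r))
cr=im[140:275,150:410]; cv2.imwrite('pics/top0c.png',cv2.resize(cr,None,fx=3,fy=3,interpolation=cv2.INTER_CUBIC))
E
```

```text
shelf ((453.8168640136719, -67.06202697753906), (155.67855834960938, 433.0357666015625), 2.364407777786255)
[[ 367.1114  146.0603]
 [ 384.9763 -286.6068]
 [ 540.5223 -280.1843]
 [ 522.6575  152.4828]]
```

View pics/top0c.png

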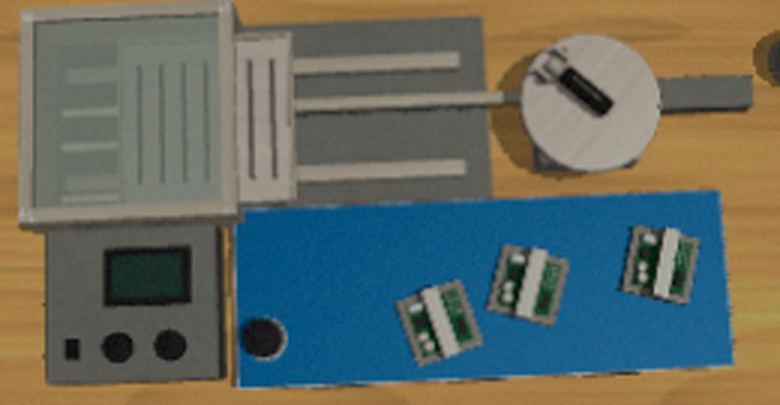

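```bash
cat >> h.py <<'E'
YAW=np.radians(2.364)
def setO(mid=(.4538,-.0671)):
    c,s=np.cos(YAW),np.sin(YAW); M=np.array([[c,-s],[s,c]])
    return np.array(mid)-M@[-.115,-.09],M
O,M=setO()
def W(x,y): return O+M@(np.array([x,y])/1000)          # preheater mm -> world m
def pre(w): return (np.asarray(w)-O)@M*1000            # world -> preheater mm
def delta(xyz,zdir=None):
    """tool-frame shift (mm) and turn (deg rotvec) to TCP xyz, tool down with jaw axis along angle zdir (deg, world)"""
    P=pose(); Rn=P[:3,:3]
    if zdir is not None:
        best=None
        for k in (0,180):
            a=np.radians(zdir+k); z=np.array([np.cos(a),np.sin(a),0]); y=np.array([0,0,-1.])
            T=np.c_[np.cross(y,z),y,z]; rv=R.from_matrix(Rn.T@T).as_rotvec(degrees=True)
            if best is None or np.linalg.norm(rv)<np.linalg.norm(best): best=rv
        print('turn first',best.round(2)); print('then shift',((R.from_rotvec(best,degrees=True).as_matrix().T@Rn.T)@(np.array(xyz)-P[:3,3])*1000).round(1))
    else: best=np.zeros(3)
    print('shift now',(Rn.T@(np.array(xyz)-P[:3,3])*1000).round(1))
E
python3 - <<'E'
from h import *
print(pose())
print('wheel nominal',W(40,-190), 'proj',proj('top',[*W(40,-190),.066]))
im=cv2.imread('pics/top0.png');hsv=cv2.cvtColor(im,cv2.COLOR_BGR2HSV)
m=cv2.inRange(hsv,(0,0,130),(179,60,255)); m2=np.zeros_like(m); cv2.circle(m2,(347,174),30,255,-1); m&=m2
m=cv2.morphologyEx(m,cv2.MORPH_OPEN,np.ones((5,5)))
c=max(cv2.findContours(m,0,2)[0],key=cv2.contourArea); c=cv2.convexHull(c)
w=ray('top',c.reshape(-1,2),.066)*1000; print(cv2.fitEllipse(w.astype(np.float32)))
print('hinge,tip',ray('top',[(332.7,162),(336,163.5),(354,178)],.079))
delta([*W(40,-190),.3],92.36-0)
E
```

```text
[[-0.9654 -0.0002  0.2608  0.1629]
 [-0.2608  0.0016 -0.9654 -0.6029]
 [-0.0002 -1.     -0.0016  0.2493]
 [ 0.      0.      0.      1.    ]]
wheel nominal [ 0.6128 -0.1606] proj [[346.6814 173.355 ]]
((611.631103515625, -161.05023193359375), (119.76068878173828, 122.52735137939453), 147.62733459472656)
hinge,tip [[ 0.6397 -0.1227]
 [ 0.6357 -0.1312]
 [ 0.5974 -0.1769]]
turn first [ 0.09 12.76 -0.  ]
then shift [-467.7  -50.7 -423.4]
shift now [-549.7  -50.1 -309.8]
```

Run:
```python
from h import *
delta([.612,-.161,.22],-39)
```

```text
turn first [  0.08 -35.88  -0.04]
then shift [-626.1   29.3   70.9]
shift now [-548.8   29.9 -309.5]
```

Call:
{"fn": "apply_moves", "kwargs": {"moves": [[-1, 0, 0, 0, 0, -7.2, 0], [-1, 0, 0, 0, 0, -7.2, 0], [-1, 0, 0, 0, 0, -7.2, 0], [-1, 0, 0, 0, 0, -7.2, 0], [-1, 0, 0, 0, 0, -7.1, 0], [-1, -41.7, 2, 4.7, 0, 0, 0], [-1, -41.7, 2, 4.7, 0, 0, 0], [-1, -41.7, 2, 4.7, 0, 0, 0], [-1, -41.7, 2, 4.7, 0, 0, 0], [-1, -41.7, 2, 4.7, 0, 0, 0], [-1, -41.7, 2, 4.7, 0, 0, 0], [-1, -41.7, 2, 4.7, 0, 0, 0], [-1, -41.7, 2, 4.7, 0, 0, 0], [-1, -41.7, 2, 4.7, 0, 0, 0], [-1, -41.7, 2, 4.7, 0, 0, 0], [-1, -41.7, 2, 4.7, 0, 0, 0], [-1, -41.7, 2, 4.7, 0, 0, 0], [-1, -41.7, 2, 4.7, 0, 0, 0], [-1, -41.7, 2, 4.7, 0, 0, 0], [-1, -41.7, 2, 4.7, 0, 0, 0]]}}

```text
time: 2.15
tool_pos: [0.6121, -0.16, 0.2198]
tool_rot: [0.304, -0.305, 0.638, -0.638]
contact_force: [0.4, -0.6, -0.4]
gripper_width: 1.001
```

Run:
```python
from h import *
im,P=snap('wrist','w1'); print(P); np.save('P1.npy',P)
print(proj('wrist',[.612,-.161,.066],P))
```

```text
[[-0.629  -0.0005  0.7774  0.6121]
 [-0.7774  0.0001 -0.629  -0.16  ]
 [ 0.0002 -1.     -0.0005  0.2198]
 [ 0.      0.      0.      1.    ]]
[[277.2217 192.7862]]
```

View pics/w1.png

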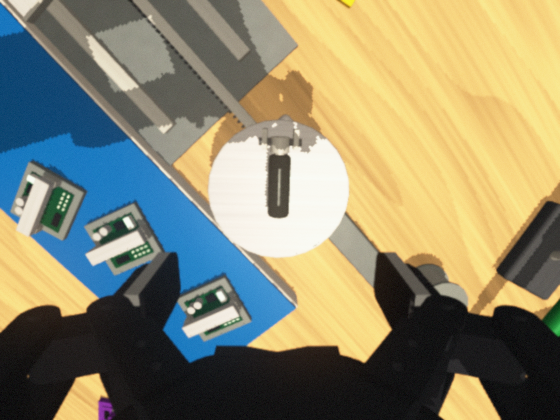

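Run:
```python
from h import *
P=np.load('P1.npy')
im=cv2.imread('pics/w1.png'); m=(im.min(2)>150).astype(np.uint8); m2=np.zeros_like(m); cv2.circle(m2,(278,188),85,1,-1)
m=cv2.morphologyEx(m&m2,cv2.MORPH_OPEN,np.ones((9,9)))
c=cv2.convexHull(max(cv2.findContours(m,0,2)[0],key=cv2.contourArea)).reshape(-1,2)
e=cv2.fitEllipse((ray('wrist',c,.066,P)*1000).astype(np.float32)); print(e)
C=np.array(e[0])/1000
b=((im.max(2)<70)).astype(np.uint8); mm=np.zeros_like(b); mm[145:235,255:305]=1; b&=mm
ys,xs=np.nonzero(b); p=np.c_[xs,ys]; w=ray('wrist',p,.079,P); mu=w.mean(0); u=np.linalg.svd(w-mu)[2][0]; t=(w-mu)@u
print('handle',mu,t.min(),t.max(),'ang',np.degrees(np.arctan2(*u[::-1])))
hg=ray('wrist',[282,138],.079,P)[0]; print('hinge',hg, 'ang',np.degrees(np.arctan2(*(hg-C)[::-1])), np.linalg.norm(hg-C))
print('nominal C',W(40,-190))
```

```text
((612.5870971679688, -166.55722045898438), (116.4255599975586, 134.01223754882812), 40.327484130859375)
handle [ 0.6295 -0.1358] -0.005699707300797422 0.010491024382128471 ang -23.4837810705877
hinge [ 0.6451 -0.1262] ang 51.167267124982665 0.05185908369082913
nominal C [ 0.6128 -0.1606]
```

Run:
```python
from h import *
P=np.load('P1.npy')
a=ray('wrist',[(208,188),(349,188),(279,257),(279,119)],.066,P); print(a, (a[0]+a[1])/2,(a[2]+a[3])/2,np.linalg.norm(a[0]-a[1]),np.linalg.norm(a[2]-a[3]))
b=ray('wrist',[(282,138),(281,153),(278,217)],.079,P); print(b, np.degrees(np.arctan2(*(b[1]-b[2])[::-1])))
```

```text
[[ 0.5682 -0.1199]
 [ 0.663  -0.1969]
 [ 0.575  -0.2091]
 [ 0.6524 -0.1135]] [ 0.6156 -0.1584] [ 0.6137 -0.1613] 0.12209688476234476 0.12297441631942117
[[ 0.6451 -0.1262]
 [ 0.637  -0.1349]
 [ 0.6013 -0.1752]] 48.42675395801358
```

Call:
{"fn": "apply_moves", "kwargs": {"moves": [[-0.3, -1.2, 30, 1.5, 0, 1.5, 0], [-0.3, 0, 35, 0, 0, 0, 0], [-0.3, 0, 35, 0, 0, 0, 0], [-0.3, 0, 19, 0, 0, 0, 0], [-0.3, 0, 10, 0, 0, 0, 0], [0, 0, 0, 0, 0, 0, 0], [1, 0, 0, 0, 0, 0, 0], [1, 0, 0, 0, 0, 0, 0], [1, 0, 0, 0, 0, 0, 0], [1, 0, 0, 0, 0, 0, 0], [1, 0, 0, 0, 0, 0, 0], [1, 0, 0, 0, 0, 0, 0]]}}

```text
time: 3.4
tool_pos: [0.6133, -0.1613, 0.0932]
tool_rot: [0.296, -0.296, 0.642, -0.642]
contact_force: [-4.3, 1.9, 4.3]
gripper_width: 0.185
```

Run:
```python
from h import *
s=manip.state();print(s['contact_force'],s['gripper_width'],pose())
# arc of sleeve contact point: 45mm from hinge, tool x = toward centre..., tcp offset above sleeve
r=45;a=np.radians(np.arange(0,91,6)); 
u=-r*np.cos(a); z=r*np.sin(a)   # u along outward radial
print(np.c_[np.diff(u),np.diff(z)].round(1))
```

```text
[-4.3368  1.8591  4.3146] 0.18497958167250939 [[-0.6491  0.0001  0.7607  0.6133]
 [-0.7607  0.0003 -0.6491 -0.1613]
 [-0.0003 -1.     -0.0001  0.0932]
 [ 0.      0.      0.      1.    ]]
[[0.2 4.7]
 [0.7 4.7]
 [1.2 4.5]
 [1.7 4.4]
 [2.1 4.2]
 [2.6 4. ]
 [3.  3.7]
 [3.3 3.3]
 [3.7 3. ]
 [4.  2.6]
 [4.2 2.1]
 [4.4 1.7]
 [4.5 1.2]
 [4.7 0.7]
 [4.7 0.2]]
```

Call:
{"fn": "apply_moves", "kwargs": {"moves": [[1, -0.2, -4.7, 0, 0, 0, 0], [1, -0.7, -4.7, 0, 0, 0, 0], [1, -1.2, -4.5, 0, 0, 0, 0], [1, -1.7, -4.4, 0, 0, 0, 0], [1, -2.1, -4.2, 0, 0, 0, 0], [1, -2.6, -4.0, 0, 0, 0, 0], [1, -3.0, -3.7, 0, 0, 0, 0], [1, -3.3, -3.3, 0, 0, 0, 0]]}}

```text
time: 4.2
tool_pos: [0.6222, -0.1496, 0.1236]
tool_rot: [0.296, -0.297, 0.642, -0.642]
contact_force: [-0.0, 0.7, -6.8]
gripper_width: 0.161
```

Run:
```python
from h import *
s=manip.state();print(s['contact_force'],s['ft_torque'],s['gripper_width'],pose())
im,P=snap('wrist','w2')
```

```text
[-0.0357  0.6849 -6.809 ] [0.0393 0.1981 0.1282] 0.16113502626486684 [[-0.6487 -0.0021  0.7611  0.6222]
 [-0.7611  0.0005 -0.6487 -0.1496]
 [ 0.001  -1.     -0.0019  0.1236]
 [ 0.      0.      0.      1.    ]]
```

View pics/w2.png

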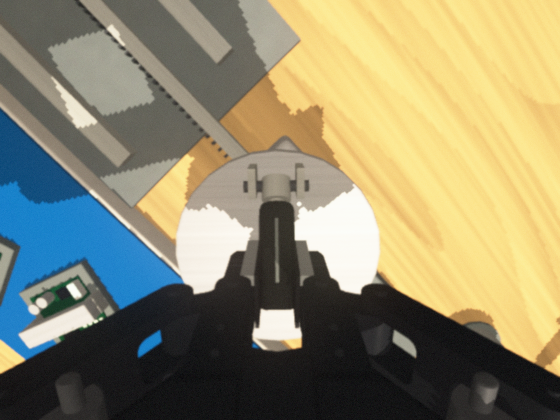

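Call:
{"fn": "apply_moves", "kwargs": {"moves": [[1, -3.7, -3.0, 0, 0, 0, 0], [1, -4.0, -2.6, 0, 0, 0, 0], [1, -4.2, -2.1, 0, 0, 0, 0], [1, -4.4, -1.7, 0, 0, 0, 0], [1, -4.5, -1.2, 0, 0, 0, 0], [1, -4.7, -0.7, 0, 0, 0, 0], [1, -4.7, -0.2, 0, 0, 0, 0], [1, -2, 0, 0, 0, 0, 0]]}}

```text
time: 5.05
tool_pos: [0.644, -0.1253, 0.1362]
tool_rot: [0.296, -0.296, 0.642, -0.642]
contact_force: [0.7, -0.0, -0.0]
gripper_width: 0.0
```

Run:
```python
from h import *
s=manip.state();print(s['contact_force'],s['ft_torque'],s['gripper_width'],pose())
im,P=snap('wrist','w3')
im2,_=snap('scene','s3')
a=cv2.resize(im2[150:260,140:260],(360,330),interpolation=cv2.INTER_CUBIC); b=im[60:390,100:500]
cv2.imwrite('pics/m3.png',np.hstack([b,a]))
```

```text
[ 0.6856 -0.0467 -0.001 ] [-0.0237  0.      0.0212] 0.0004885673462346284 [[-0.649  -0.      0.7608  0.644 ]
 [-0.7608  0.0001 -0.649  -0.1253]
 [-0.     -1.     -0.      0.1362]
 [ 0.      0.      0.      1.    ]]
```

View pics/m3.png

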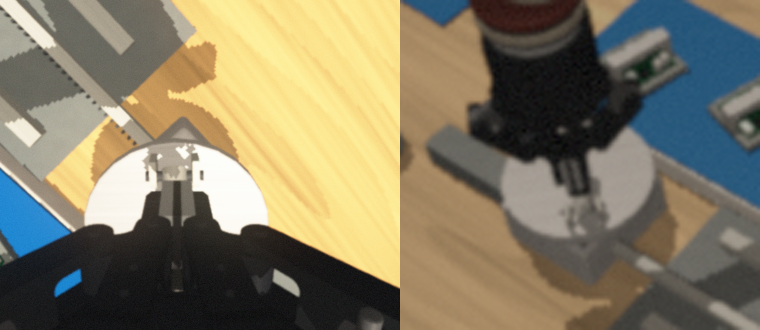

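Call:
{"fn": "apply_moves", "kwargs": {"moves": [[1, 0, -40, 0, 0, 0, 0], [1, 0, -40, 0, 0, 0, 0], [0, 25, -10, 0, 0, 0, 0], [0, 25, 0, 0, 0, 0, 0]]}}

```text
time: 5.55
tool_pos: [0.6126, -0.1646, 0.2303]
tool_rot: [-0.298, 0.295, -0.64, 0.644]
contact_force: [-0.3, -0.3, 0.3]
gripper_width: 0.331
```

Run:
```python
from h import *
im,P=snap('wrist','w4');np.save('P4.npy',P);print(P[:3,3])
im2,_=snap('scene','s4')
a=cv2.resize(im2[150:260,140:260],(360,330),interpolation=cv2.INTER_CUBIC); b=im[0:330,80:480]
cv2.imwrite('pics/m4.png',np.hstack([b,a]))
```

```text
[ 0.6126 -0.1646  0.2303]
```

View pics/m4.png

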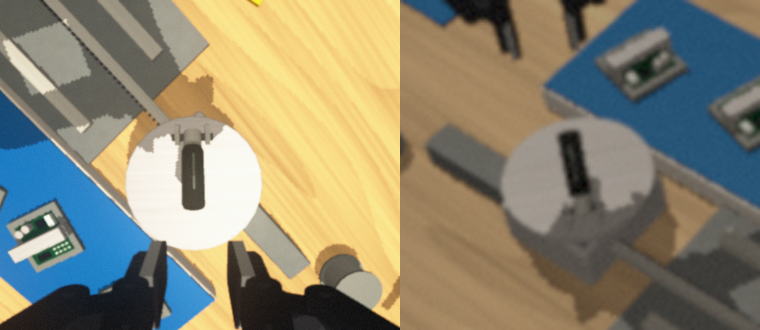

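```bash
cat >> h.py <<'E'
C=np.array([.614,-.160])
def fold(n,uv,hang,P=None,C=C):
    """intersect pixel ray with vertical plane through wheel axis at hinge angle hang (deg world); returns radial(outward from axis), z"""
    K,D,T=cam(n,P); u=cv2.undistortPoints(np.array([[uv]],float),K,D).ravel(); d=T[:3,:3]@[*u,1]; o=T[:3,3]
    a=np.radians(hang); nrm=np.array([-np.sin(a),np.cos(a),0]); t=nrm@(np.array([*C,0])-o)/(nrm@d); p=o+t*d
    r=(p[:2]-C)@[np.cos(a),np.sin(a)]*1000; z=p[2]*1000
    return r,z,np.degrees(np.arctan2(z-79,45-r)),np.hypot(z-79,45-r)
E
python3 - <<'E'
from h import *
P=np.load('P4.npy')
print(fold('scene',(197,195),49.5))
for z in(.079,.1,.12): print(z,proj('scene',[C[0],C[1],z]))
# wrist: plane contains the camera -> use line of handle
for a in (0,15,30,45,60):
    a_=np.radians(a); r=(45-62*np.cos(a_))/1000; z=.079+.062*np.sin(a_); d=np.array([np.cos(np.radians(49.5)),np.sin(np.radians(49.5))])
    print(a,proj('wrist',[*(C+r*d),z],P),proj('scene',[*(C+r*d),z]))
E
```

```text
(np.float64(-31.682562298349982), np.float64(80.7908747726912), np.float64(1.3378650083186012), np.float64(76.70347184509829))
0.079 [[198.4182 205.3861]]
0.1 [[197.0799 199.9046]]
0.12 [[195.7672 194.5278]]
0 [[273.352  206.9466]] [[197.7119 200.021 ]]
15 [[273.2927 209.9475]] [[196.7812 196.4888]]
30 [[273.2142 207.8541]] [[196.067  194.4573]]
45 [[273.1193 199.8321]] [[195.626  194.1252]]
60 [[273.0144 185.4954]] [[195.5012 195.5912]]
```

Call:
{"fn": "apply_moves", "kwargs": {"moves": [[-0.3, 0, 0, 0, 0, 0, 0], [-0.3, 0, 0, 0, 0, 0, 0]]}}

```text
time: 5.85
tool_pos: [0.6113, -0.1634, 0.2257]
tool_rot: [0.296, -0.296, 0.642, -0.642]
contact_force: [-0.2, 0.2, -0.4]
gripper_width: 0.653
```

Run:
```python
from h import *
delta([.6179,-.1554,.104],-40.5)
r=45;a=np.radians(np.arange(30,91,5)); u=-r*np.cos(a); z=r*np.sin(a)
print(np.c_[np.diff(u),np.diff(z)].round(1))
```

```text
turn first [ 0.05  0.03 -0.  ]
then shift [-10.3 121.7  -0.2]
shift now [-10.3 121.7  -0. ]
[[2.1 3.3]
 [2.4 3.1]
 [2.7 2.9]
 [2.9 2.7]
 [3.1 2.4]
 [3.3 2.1]
 [3.5 1.8]
 [3.6 1.5]
 [3.7 1.2]
 [3.8 0.8]
 [3.9 0.5]
 [3.9 0.2]]
```

Call:
{"fn": "apply_moves", "kwargs": {"moves": [[-0.3, -10.3, 35, 0, 0, 0, 0], [-0.3, 0, 35, 0, 0, 0, 0], [-0.3, 0, 35, 0, 0, 0, 0], [-0.3, 0, 16.7, 0, 0, 0, 0], [-0.3, 0, 0, 0, 0, 0, 0], [1, 0, 0, 0, 0, 0, 0], [1, 0, 0, 0, 0, 0, 0], [1, 0, 0, 0, 0, 0, 0], [1, 0, 0, 0, 0, 0, 0], [1, 0, 0, 0, 0, 0, 0], [1, 0, 0, 0, 0, 0, 0]]}}

```text
time: 6.95
tool_pos: [0.6182, -0.1559, 0.107]
tool_rot: [-0.296, 0.296, -0.642, 0.642]
contact_force: [-5.2, 2.3, 5.5]
gripper_width: 0.189
```

Run:
```python
from h import *
s=manip.state();print(s['contact_force'],s['ft_torque'],s['gripper_width'],pose()[:3,3])
```

```text
[-5.1919  2.2656  5.5131] [ 0.3382  0.6503 -0.0761] 0.1886094418402013 [ 0.6182 -0.1559  0.107 ]
```

Call:
{"fn": "apply_moves", "kwargs": {"moves": [[1, -2.1, -3.3, 0, 0, 0, 0], [1, -2.4, -3.1, 0, 0, 0, 0], [1, -2.7, -2.9, 0, 0, 0, 0], [1, -2.9, -2.7, 0, 0, 0, 0], [1, -3.1, -2.4, 0, 0, 0, 0]]}}

```text
time: 7.45
tool_pos: [0.6245, -0.1471, 0.1161]
tool_rot: [-0.294, 0.298, -0.642, 0.642]
contact_force: [-1.6, -4.4, -13.2]
gripper_width: 0.188
```

Run:
```python
from h import *
s=manip.state();print(s['contact_force'],s['ft_torque'],s['gripper_width'],pose()[:3,3])
```

```text
[ -1.6364  -4.3997 -13.181 ] [-0.8266  0.3389  0.0011] 0.18847630225090095 [ 0.6245 -0.1471  0.1161]
```

Call:
{"fn": "apply_moves", "kwargs": {"moves": [[1, -3.3, -2.1, 0, 0, 0, 0], [1, -3.5, -1.8, 0, 0, 0, 0], [1, -3.6, -1.5, 0, 0, 0, 0], [1, -3.7, -1.2, 0, 0, 0, 0], [1, -3.8, -0.8, 0, 0, 0, 0], [1, -3.9, -0.5, 0, 0, 0, 0], [1, -3.9, -0.2, 0, 0, 0, 0], [1, 0, 0, 0, 0, 0, 0]]}}

```text
time: 8.25
tool_pos: [0.6405, -0.1278, 0.1243]
tool_rot: [0.293, -0.299, 0.642, -0.642]
contact_force: [-4.7, -5.7, -7.4]
gripper_width: 0.187
```

Run:
```python
from h import *
s=manip.state();print(s['contact_force'],s['ft_torque'],s['gripper_width'],pose())
im,P=snap('wrist','w5');im2,_=snap('scene','s5')
a=cv2.resize(im2[150:260,140:260],(360,330),interpolation=cv2.INTER_CUBIC); b=im[60:390,100:500]
cv2.imwrite('pics/m5.png',np.hstack([b,a]))
```

```text
[-4.6938 -5.6991 -7.3933] [-1.154   0.958   0.0146] 0.1866607476541284 [[-0.6491 -0.0075  0.7606  0.6405]
 [-0.7606 -0.0028 -0.6492 -0.1278]
 [ 0.007  -1.     -0.0039  0.1243]
 [ 0.      0.      0.      1.    ]]
```

View pics/m5.png

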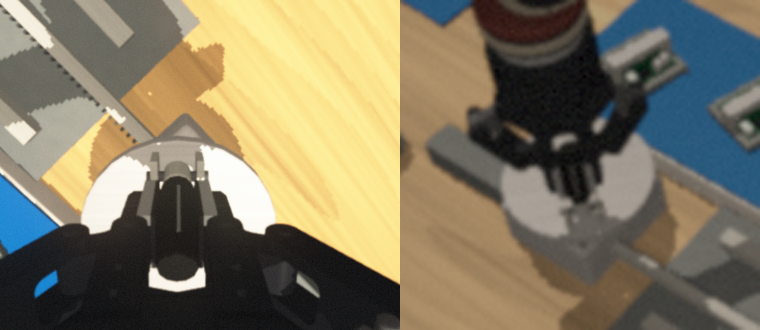

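Run:
```python
from h import *
P=pose(); d=np.array([np.cos(np.radians(49.5)),np.sin(np.radians(49.5))])
for a in (50,60,70,80,90):
    a_=np.radians(a)
    print(a,[proj('wrist',[*(C+d*(45-l*np.cos(a_))/1000),.079+l/1000*np.sin(a_)],P).round(0) for l in (0,10,62)])
```

```text
50 [array([[278., 233.]]), array([[278., 249.]]), array([[279., 355.]])]
60 [array([[278., 233.]]), array([[278., 248.]]), array([[279., 348.]])]
70 [array([[278., 233.]]), array([[278., 245.]]), array([[279., 336.]])]
80 [array([[278., 233.]]), array([[278., 243.]]), array([[279., 318.]])]
90 [array([[278., 233.]]), array([[278., 240.]]), array([[279., 294.]])]
```

Call:
{"fn": "apply_moves", "kwargs": {"moves": [[1, -3, 0, 0, 0, 0, 0], [1, -3, 0, 0, 0, 0, 0], [1, -3, 0, 0, 0, 0, 0], [1, 0, 0, 0, 0, 0, 0]]}}

```text
time: 8.75
tool_pos: [0.6458, -0.1217, 0.1242]
tool_rot: [0.293, -0.3, 0.642, -0.642]
contact_force: [-7.7, -7.3, -7.3]
gripper_width: 0.173
```

```bash
cat > look.py <<'E'
from h import *
import sys
s=manip.state();print(s['time'],s['contact_force'],s['ft_torque'],s['gripper_width'],pose()[:3,3])
im,P=snap('wrist',sys.argv[1]);np.save(sys.argv[1]+'.npy',P)
E
python3 look.py w6
python3 - <<'E'
from h import *
im=cv2.imread('pics/w6.png'); cv2.imwrite('pics/w6c.png',im[180:390,180:380])
E
```

```text
8.75 [-7.6621 -7.2787 -7.2792] [-1.4714  1.2836  0.0444] 0.17342151167730716 [ 0.6458 -0.1217  0.1242]
```

View pics/w6c.png

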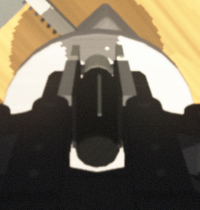

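Call:
{"fn": "apply_moves", "kwargs": {"moves": [[-0.3, 0, 0, 0, 0, 0, 0], [-0.3, 0, 0, 0, 0, 0, 0], [-0.3, 0, 0, 0, 0, 0, 0], [-0.3, 0, -30, 0, 0, 0, 0], [-0.3, 0, -30, 0, 0, 0, 0], [1, 31, 0, 0, 0, 0, 0], [1, 31, 0, 0, 0, 0, 0], [1, 0, 0, 0, 0, 0, 0], [1, 0, 0, 0, 0, 0, 0], [1, 0, 0, 0, 0, 0, 0], [1, 0, 30, 0, 0, 0, 0], [1, 0, 33, 0, 0, 0, 0], [1, -10, 0, 0, 0, 0, 0], [1, -10, 0, 0, 0, 0, 0], [1, -5, 0, 0, 0, 0, 0], [1, -5, 0, 0, 0, 0, 0], [1, -4, 0, 0, 0, 0, 0], [1, 0, 0, 0, 0, 0, 0]]}}

```text
time: 10.6
tool_pos: [0.6308, -0.1433, 0.1267]
tool_rot: [-0.295, 0.298, -0.64, 0.644]
contact_force: [-6.6, -7.6, 5.2]
gripper_width: 0.002
```

```bash
python3 look.py w7
```

```text
10.6 [-6.5865 -7.608   5.1661] [-1.1721  1.1008  0.0563] 0.002440659399718581 [ 0.6308 -0.1433  0.1267]
```

Call:
{"fn": "apply_moves", "kwargs": {"moves": [[1, -3, 0, 0, 0, 0, 0], [1, -3, 0, 0, 0, 0, 0], [1, 0, 0, 0, 0, 0, 0]]}}

```text
time: 10.95
tool_pos: [0.6321, -0.1426, 0.1268]
tool_rot: [-0.292, 0.3, -0.639, 0.645]
contact_force: [-16.9, -18.4, 9.3]
gripper_width: -0.002
```

```bash
python3 look.py w8
```

```text
10.95 [-16.8677 -18.3844   9.2843] [-2.9322  2.6978  0.0511] -0.002414680223633198 [ 0.6321 -0.1426  0.1268]
```

Call:
{"fn": "apply_moves", "kwargs": {"moves": [[1, 8, 0, 0, 0, 0, 0], [-0.3, 0, -30, 0, 0, 0, 0], [-0.3, 0, -25, 0, 0, 0, 0], [-0.3, 0, 0, 0, 0, 0, 0], [-0.3, 0, 0, 0, 0, 0, 0]]}}

```text
time: 11.5
tool_pos: [0.6306, -0.1424, 0.181]
tool_rot: [-0.297, 0.295, -0.641, 0.643]
contact_force: [0.3, -0.9, -0.4]
gripper_width: 0.646
```

```bash
python3 look.py w9
python3 - <<'E'
from h import *
delta([.6432,-.1258,.122],-40.5)
P=pose(); d=np.array([np.cos(np.radians(49.5)),np.sin(np.radians(49.5))])
for a in (80,90):
    a_=np.radians(a)
    print(a,[proj('wrist',[*(C+d*(45-l*np.cos(a_))/1000),.079+l/1000*np.sin(a_)],P).round(0) for l in (0,10,62)])
im=cv2.imread('pics/w9.png'); cv2.imwrite('pics/w9c.png',im[60:360,130:430])
E
```

```text
11.5 [ 0.3141 -0.8631 -0.4154] [ 0.0264 -0.0104 -0.0247] 0.6456901104781316 [ 0.6306 -0.1424  0.181 ]
turn first [-0.03  0.03 -0.02]
then shift [-21.2  57.3  -0.4]
shift now [-21.1  57.3  -0.4]
80 [array([[276., 181.]]), array([[276., 186.]]), array([[276., 225.]])]
90 [array([[276., 181.]]), array([[276., 184.]]), array([[276., 205.]])]
```

View pics/w9c.png

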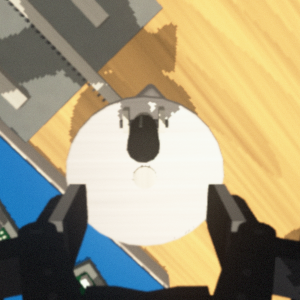

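Run:
```python
from h import *
P=np.load('w9.npy'); print(ray('wrist',[(275,237)],.066,P),ray('wrist',[(197,235),(353,235)],.066,P).mean(0),ray('wrist',[(275,212)],.141,P))
d=lambda a:np.array([np.cos(np.radians(a)),np.sin(np.radians(a))])
A=pose()[:3,:3]
def rows(a0,step,n):
    p=[45*d(a0+step*k) for k in range(n+1)]
    for v in np.diff(p,axis=0):
        t=A.T@[*v,0]; print([1,round(t[0],1),0,round(t[2],1),0,0,0],end=', ')
    print()
rows(49.5,18,20)
```

```text
[[ 0.6128 -0.1619]] [ 0.6139 -0.1607] [[ 0.6411 -0.129 ]]
[1, np.float64(2.2), 0, np.float64(-13.9), 0, 0, 0], [1, np.float64(6.4), 0, np.float64(-12.5), 0, 0, 0], [1, np.float64(10.0), 0, np.float64(-10.0), 0, 0, 0], [1, np.float64(12.5), 0, np.float64(-6.4), 0, 0, 0], [1, np.float64(13.9), 0, np.float64(-2.2), 0, 0, 0], [1, np.float64(13.9), 0, np.float64(2.2), 0, 0, 0], [1, np.float64(12.5), 0, np.float64(6.4), 0, 0, 0], [1, np.float64(10.0), 0, np.float64(10.0), 0, 0, 0], [1, np.float64(6.4), 0, np.float64(12.5), 0, 0, 0], [1, np.float64(2.2), 0, np.float64(13.9), 0, 0, 0], [1, np.float64(-2.2), 0, np.float64(13.9), 0, 0, 0], [1, np.float64(-6.4), 0, np.float64(12.5), 0, 0, 0], [1, np.float64(-10.0), 0, np.float64(10.0), 0, 0, 0], [1, np.float64(-12.5), 0, np.float64(6.4), 0, 0, 0], [1, np.float64(-13.9), 0, np.float64(2.2), 0, 0, 0], [1, np.float64(-13.9), 0, np.float64(-2.2), 0, 0, 0], [1, np.float64(-12.5), 0, np.float64(-6.4), 0, 0, 0], [1, np.float64(-10.0), 0, np.float64(-10.0), 0, 0, 0], [1, np.float64(-6.4), 0, np.float64(-12.5), 0, 0, 0], [1, np.float64(-2.2), 0, np.float64(-13.9), 0, 0, 0],
```

Call:
{"fn": "apply_moves", "kwargs": {"moves": [[-0.3, -21, 0, 0, 0, 0, 0], [-0.3, 0, 30, 0, 0, 0, 0], [-0.3, 0, 31, 0, 0, 0, 0], [-0.3, 0, 0, 0, 0, 0, 0], [1, 0, 0, 0, 0, 0, 0], [1, 0, 0, 0, 0, 0, 0], [1, 0, 0, 0, 0, 0, 0], [1, 0, 0, 0, 0, 0, 0], [1, 0, 0, 0, 0, 0, 0], [1, 2.2, 0, -13.9, 0, 0, 0], [1, 6.4, 0, -12.5, 0, 0, 0], [1, 0, 0, 0, 0, 0, 0]]}}

```text
time: 12.75
tool_pos: [0.6178, -0.1152, 0.1203]
tool_rot: [-0.297, 0.295, -0.642, 0.642]
contact_force: [-2.6, 2.7, 7.2]
gripper_width: 0.194
```

```bash
python3 look.py w10;  python3 -c "
from h import *
p=pose()[:2,3]-[.6135,-.161];print(np.degrees(np.arctan2(p[1],p[0])),np.hypot(*p))"
```

```text
12.75 [-2.6307  2.734   7.161 ] [ 0.6037  0.5136 -0.0261] 0.19439106393929179 [ 0.6178 -0.1152  0.1203]
84.56851709612691 0.04602015376653252
```

Call:
{"fn": "apply_moves", "kwargs": {"moves": [[1, 10, 0, -10, 0, 0, 0], [1, 12.5, 0, -6.4, 0, 0, 0], [1, 13.9, 0, -2.2, 0, 0, 0], [1, 13.9, 0, 2.2, 0, 0, 0], [1, 12.5, 0, 6.4, 0, 0, 0], [1, 10, 0, 10, 0, 0, 0], [1, 6.4, 0, 12.5, 0, 0, 0], [1, 2.2, 0, 13.9, 0, 0, 0], [1, -2.2, 0, 13.9, 0, 0, 0], [1, -6.4, 0, 12.5, 0, 0, 0], [1, -10, 0, 10, 0, 0, 0], [1, -12.5, 0, 6.4, 0, 0, 0], [1, -13.9, 0, 2.2, 0, 0, 0], [1, -13.9, 0, -2.2, 0, 0, 0], [1, -12.5, 0, -6.4, 0, 0, 0], [1, -10, 0, -10, 0, 0, 0], [1, -6.4, 0, -12.5, 0, 0, 0], [1, -2.2, 0, -13.9, 0, 0, 0]]}}

```text
time: 14.6
tool_pos: [0.6448, -0.1271, 0.1203]
tool_rot: [-0.297, 0.295, -0.64, 0.644]
contact_force: [1.1, -4.4, 6.7]
gripper_width: 0.189
```

```bash
cat >> h.py <<'E'
def ang():
    p=pose()[:2,3]-[.6135,-.161]; print('angle',np.degrees(np.arctan2(p[1],p[0])),'r',np.hypot(*p)*1000)
E
python3 look.py w11;  python3 -c "
from h import *
ang()"
```

```text
14.6 [ 1.0782 -4.4484  6.683 ] [-0.7467 -0.0287  0.0242] 0.18927473397498526 [ 0.6448 -0.1271  0.1203]
angle 50.226517140743475 r 46.22251457080004
```

Call:
{"fn": "apply_moves", "kwargs": {"moves": [[1, 2.2, 0, -13.9, 0, 0, 0], [1, 6.4, 0, -12.5, 0, 0, 0], [1, 10, 0, -10, 0, 0, 0], [1, 12.5, 0, -6.4, 0, 0, 0], [1, 13.9, 0, -2.2, 0, 0, 0], [1, 13.9, 0, 2.2, 0, 0, 0], [1, 12.5, 0, 6.4, 0, 0, 0], [1, 10, 0, 10, 0, 0, 0], [1, 6.4, 0, 12.5, 0, 0, 0], [1, 2.2, 0, 13.9, 0, 0, 0], [1, -2.2, 0, 13.9, 0, 0, 0], [1, -6.4, 0, 12.5, 0, 0, 0], [1, -10, 0, 10, 0, 0, 0], [1, -12.5, 0, 6.4, 0, 0, 0], [1, -13.9, 0, 2.2, 0, 0, 0], [1, -13.9, 0, -2.2, 0, 0, 0], [1, -12.5, 0, -6.4, 0, 0, 0], [1, -4.8, 0, -4.0, 0, 0, 0], [1, -4.8, 0, -4.5, 0, 0, 0], [1, 0, 0, 0, 0, 0, 0]]}}

```text
time: 16.65
tool_pos: [0.6583, -0.1512, 0.1202]
tool_rot: [-0.296, 0.297, -0.642, 0.642]
contact_force: [-4.3, -0.6, 10.8]
gripper_width: 0.196
```

```bash
python3 look.py w12;  python3 -c "
from h import *
ang()"
```

```text
16.65 [-4.3382 -0.6184 10.7776] [0.0164 0.8035 0.0543] 0.19564000240507332 [ 0.6583 -0.1512  0.1202]
angle 12.345422631976882 r 45.84371858861132
```

Call:
{"fn": "apply_moves", "kwargs": {"moves": [[1, -1.8, 0, -2.7, 0, 0, 0], [1, -1.8, 0, -2.7, 0, 0, 0], [1, -1.6, 0, -2.2, 0, 0, 0], [1, 0, 0, 0, 0, 0, 0], [1, 0, 0, 0, 0, 0, 0]]}}

```text
time: 17.2
tool_pos: [0.6564, -0.1447, 0.1202]
tool_rot: [-0.296, 0.296, -0.64, 0.644]
contact_force: [-1.8, -6.4, 8.1]
gripper_width: 0.189
```

```bash
python3 look.py w13;  python3 - <<'E'
from h import *
ang()
im,_=snap('top','t13'); cv2.imwrite('pics/t13c.png',cv2.resize(im[130:275,150:420],None,fx=2.9,fy=2.9,interpolation=cv2.INTER_CUBIC))
E
```

```text
17.2 [-1.7529 -6.3849  8.0834] [-1.0651  0.3064  0.0315] 0.18914909169679311 [ 0.6564 -0.1447  0.1202]
angle 20.792703820870212 r 45.96906172630411
```

View pics/t13c.png

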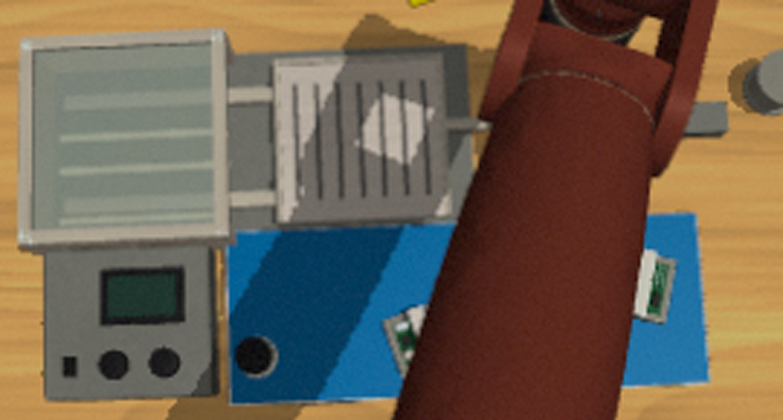

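Call:
{"fn": "apply_moves", "kwargs": {"moves": [[-0.3, 0, 0, 0, 0, 0, 0], [-0.3, 0, 0, 0, 0, 0, 0], [-0.3, 0, 0, 0, 0, 0, 0], [-0.3, 0, -40, 0, 0, 0, 0], [-0.3, 0, -45, 0, 0, 0, 0], [-0.3, 0, -45, 0, 0, 0, 0], [-0.3, 0, 0, 0, 0, 0, 0]]}}

```text
time: 18.0
tool_pos: [0.6595, -0.1431, 0.2573]
tool_rot: [-0.3, 0.293, -0.639, 0.645]
contact_force: [0.2, 0.4, 0.7]
gripper_width: 0.65
```

Run:
```python
from h import *
delta([.45,-.09,.27],92.36)
```

```text
turn first [-0.56 47.18 -0.6 ]
then shift [207.1 -12.7 -61.6]
shift now [  95.5  -15.7 -193.7]
```

Call:
{"fn": "apply_moves", "kwargs": {"moves": [[-0.3, 0, -3, 0, 0, 7.9, 0], [-0.3, 0, -3, 0, 0, 7.9, 0], [-0.3, 0, -3, 0, 0, 7.9, 0], [-0.3, 0, -3, 0, 0, 7.9, 0], [-0.3, 0, 0, 0, 0, 7.8, 0], [-0.3, 0, 0, 0, 0, 7.8, 0], [-0.3, 41.4, 0, -12.3, 0, 0, 0], [-0.3, 41.4, 0, -12.3, 0, 0, 0], [-0.3, 41.4, 0, -12.3, 0, 0, 0], [-0.3, 41.4, 0, -12.3, 0, 0, 0], [-0.3, 41.4, 0, -12.3, 0, 0, 0], [-0.3, 0, 0, 0, 0, 0, 0], [-0.3, 0, 0, 0, 0, 0, 0]]}}

```text
time: 19.3
tool_pos: [0.4461, -0.0888, 0.2595]
tool_rot: [0.015, -0.014, 0.707, -0.707]
contact_force: [0.8, -1.4, -0.1]
gripper_width: 0.649
```

```bash
python3 look.py w14; python3 -c "
from h import *
print(pose()[:3,:3])"
```

```text
19.3 [ 0.7503 -1.3907 -0.0992] [-0.0009 -0.0293  0.0447] 0.6487985605641488 [ 0.4461 -0.0888  0.2595]
[[-0.9992  0.0006  0.0406]
 [-0.0406  0.     -0.9992]
 [-0.0006 -1.     -0.    ]]
```

View pics/w14.png

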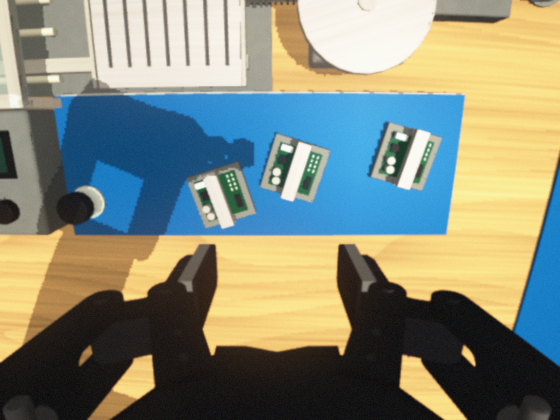

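```bash
cat >> h.py <<'E'
def bars(im,P,n=3,x0=-190,x1=125,y0=-300,y1=100):
    g=im.min(2); m=((g>135)).astype(np.uint8)
    out=[]
    for c in cv2.findContours(m,0,2)[0]:
        if cv2.contourArea(c)<60: continue
        w=pre(ray('wrist',c.reshape(-1,2),.058,P)); r=cv2.minAreaRect(w.astype(np.float32))
        L,S=max(r[1]),min(r[1])
        if 48<L<72 and 9<S<22 and x0<r[0][0]<x1:
            b=cv2.boxPoints(r); e=[b[1]-b[0],b[2]-b[1]]; v=max(e,key=np.linalg.norm); a=(np.degrees(np.arctan2(v[1],v[0]))+90)%180-90
            out.append((np.round(r[0],1),round(L,1),round(S,1),round(a,1)))
    return out
E
python3 - <<'E'
from h import *
im=cv2.imread('pics/w14.png');P=np.load('w14.npy')
print(pre(ray('wrist',[(61,95),(464,95),(75,235),(446,235),(246,87)],.03,P)).round(1))
for b in bars(im,P): print(b, W(*b[0]))
E
```

```text
[[ -36.3  115.3]
 [ -38.  -307.1]
 [-193.   125. ]
 [-193.8 -307.8]
 [ -31.6  -80. ]]
(array([-135.4,  -71.4]), 52.2, 20.9, np.float32(16.6)) [ 0.4327 -0.0494]
(array([-105.9, -111.8]), 55.5, 19.7, np.float32(-17.5)) [ 0.4638 -0.0885]
(array([ -95.2, -223.6]), 55.8, 21.8, np.float32(-15.4)) [ 0.4791 -0.1998]
```

Run:
```python
from h import *
P=np.load('w14.npy')
for a,b in(((211,177),(227,227)),((303,143),(290,199)),((422,132),(405,187))):
    q=pre(ray('wrist',[a,b],.058,P)); v=q[0]-q[1]; print(q.mean(0).round(1),np.linalg.norm(v).round(1),np.degrees(np.arctan2(v[1],v[0])).round(1))
p=pre(ray('wrist',[(219,202)],.058,P))[0]
delta([*W(*p),.14],92.36+17)
```

```text
[-146.2  -52. ] 55.1 14.6
[-114.3 -130.8] 58.0 -12.2
[-102.6 -247.8] 56.5 -11.9
turn first [ -0.   -17.03  -0.03]
then shift [  4.4 119.9 -64. ]
shift now [ 23.  119.9 -59.9]
```

Run:
```python
from h import *
P=np.load('w14.npy'); im=cv2.imread('pics/w14.png')
print(pre(ray('top',[(296.7,246),(326.7,234.7),(370,227.7)],.055)).round(1))
m=(im.min(2)>135).astype(np.uint8)
for c in cv2.findContours(m,0,2)[0]:
    if cv2.contourArea(c)>200: print(cv2.boundingRect(c),cv2.contourArea(c))
print(proj('wrist',[*W(-146,-52),.058],P),proj('wrist',[*W(-135,-71),.058],P))
print(ray('wrist',[(219,202)],.058,P),ray('wrist',[(219,202),(290,199)],.058,P))
```

```text
[[-142.6  -50.7]
 [-117.  -129.3]
 [-103.9 -243.1]]
(415, 395, 41, 18) 251.0
(210, 295, 131, 21) 1111.0
(231, 269, 104, 14) 502.5
(385, 257, 142, 22) 1417.5
(217, 242, 119, 24) 1553.0
(76, 186, 29, 32) 319.5
(189, 173, 46, 56) 1417.0
(220, 168, 36, 51) 290.5
(281, 141, 49, 61) 1796.0
(261, 134, 32, 57) 520.5
(397, 129, 45, 61) 1451.0
(371, 123, 37, 58) 437.0
(0, 112, 37, 95) 1352.0
(297, 0, 263, 83) 12485.5
(20, 0, 540, 242) 26467.5
(0, 0, 24, 109) 1544.0
[[219.1091 202.3398]] [[237.2299 191.8629]]
[[ 0.4216 -0.0303]] [[ 0.4216 -0.0303]
 [ 0.4276 -0.1029]]
```

Run:
```python
from h import *
delta([*W(-145,-51.5),.068],92.36+15)
```

```text
turn first [ -0.   -15.03  -0.03]
then shift [  5.9 191.9 -64. ]
shift now [ 22.4 191.9 -60.3]
```

Call:
{"fn": "apply_moves", "kwargs": {"moves": [[-0.3, 0, 0, 0, 0, -7.5, 0], [-0.3, 0, 0, 0, 0, -7.5, 0], [-0.3, 6, 0, -32, 0, 0, 0], [-0.3, 0, 40, -32, 0, 0, 0], [-0.3, 0, 40, 0, 0, 0, 0], [-0.3, 0, 0, 0, 0, 0, 0]]}}

```text
time: 19.95
tool_pos: [0.4195, -0.0294, 0.1752]
tool_rot: [0.103, -0.111, 0.701, -0.697]
contact_force: [0.0, 0.7, -0.7]
gripper_width: 0.655
```

```bash
python3 look.py w15
python3 - <<'E'
from h import *
P=np.load('w15.npy'); print(proj('wrist',[*W(-145,-51.5),.058],P)); delta([*W(-145,-51.5),.068],92.36+15)
E
```

```text
19.95 [ 0.0449  0.7366 -0.7423] [ 0.0008  0.0203 -0.0493] 0.654524223066603 [ 0.4195 -0.0294  0.1752]
[[279.5547 198.6758]]
turn first [ 0.2  -0.01  0.32]
then shift [ -1.  110.6  -0.1]
shift now [ -1.7 110.6   0.3]
```

View pics/w15.png

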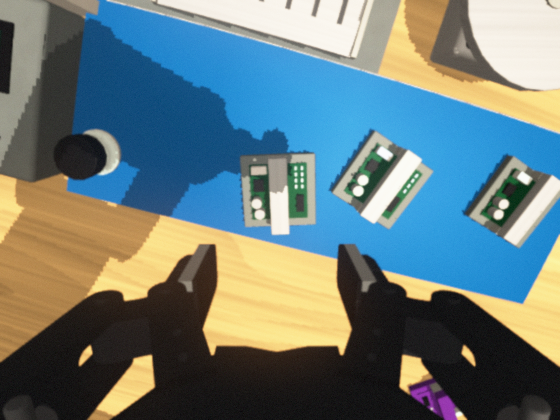

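Call:
{"fn": "apply_moves", "kwargs": {"moves": [[-0.3, -1, 40, 0, 0, 0, 0], [-0.3, 0, 40, 0, 0, 0, 0], [-0.3, 0, 20, 0, 0, 0, 0], [-0.3, 0, 10.5, 0, 0, 0, 0], [-0.3, 0, 0, 0, 0, 0, 0], [1, 0, 0, 0, 0, 0, 0], [1, 0, 0, 0, 0, 0, 0], [1, 0, 0, 0, 0, 0, 0], [1, 0, 0, 0, 0, 0, 0], [1, 0, 0, 0, 0, 0, 0], [1, 0, 0, 0, 0, 0, 0], [1, 0, 0, 0, 0, 0, 0]]}}

```text
time: 21.2
tool_pos: [0.4247, -0.0308, 0.0725]
tool_rot: [-0.108, 0.105, -0.699, 0.7]
contact_force: [-1.9, -0.3, 6.1]
gripper_width: 0.135
```

```bash
python3 look.py w16
python3 - <<'E'
from h import *
print(pose(),pre(pose()[:2,3]))
E
```

```text
21.2 [-1.9249 -0.2511  6.0677] [0.0769 0.1253 0.021 ] 0.1351568668478794 [ 0.4247 -0.0308  0.0725]
[[-0.9547  0.0032  0.2977  0.4247]
 [-0.2977 -0.0009 -0.9547 -0.0308]
 [-0.0028 -1.      0.0018  0.0725]
 [ 0.      0.      0.      1.    ]] [-142.6193  -52.5406]
```

Call:
{"fn": "apply_moves", "kwargs": {"moves": [[1, 0, 0, 0, 0, 5, 0], [1, 0, 0, 0, 0, 5, 0], [1, 0, 0, 0, 0, 5, 0], [1, 0, 0, -17.5, 0, 0, 0], [1, 0, 0, -17.5, 0, 0, 0], [1, 0, 0, -17.5, 0, 0, 0], [1, 0, 0, -17.5, 0, 0, 0], [1, 0, 0, -17.5, 0, 0, 0], [1, -15, 0, 0, 0, 0, 0], [1, -20, 0, 0, 0, 0, 0], [1, -20, 0, 0, 0, 0, 0], [1, 0, 0, 0, 0, 0, 0]]}}

```text
time: 22.45
tool_pos: [0.4777, 0.0592, 0.0725]
tool_rot: [-0.016, 0.013, -0.707, 0.707]
contact_force: [-0.6, -0.7, 5.1]
gripper_width: 0.134
```

```bash
cat >> look.py <<'E'
print('pre',pre(pose()[:2,3]).round(1),'zdir',np.degrees(np.arctan2(pose()[1,2],pose()[0,2])).round(2)+180-92.36)
E
python3 look.py w17
```

```text
22.45 [-0.6423 -0.6506  5.1318] [ 0.009  -0.0935  0.0208] 0.13417106000644222 [0.4777 0.0592 0.0725]
pre [-86.2  35.2] zdir -0.04000000000000625
```

Run:
```python
from h import *
print(pre([.6135,-.161]))
P=np.load('w14.npy'); im=cv2.imread('pics/w14.png')
cv2.imwrite('pics/trayc.png',np.hstack([cv2.resize(im[0:110,60:290],(690,330)) ]))
t=cv2.imread('pics/t13.png')
# tray edges in the top view from the crop seen earlier: left 273,right 445 (/2.9+150), y~140/2.9+130
print(pre(ray('top',[(150+273/2.9,130+140/2.9),(150+445/2.9,130+140/2.9)],.034)))
```

```text
[  40.6909 -190.4074]
[[ 45.0918  80.2297]
 [ 38.5592 -78.64  ]]
```

View pics/trayc.png

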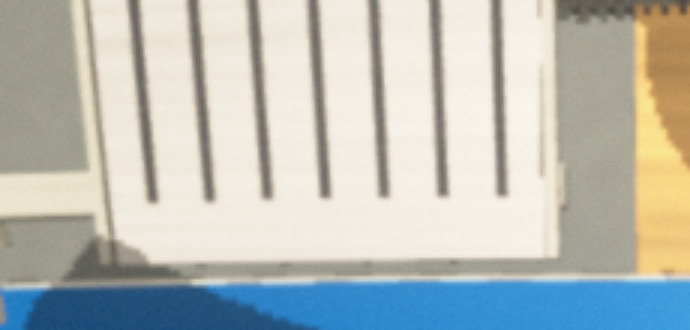

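Run:
```python
from h import *
P=np.load('w14.npy')
print(pre(ray('wrist',[(94.5,86),(245,85),(99,87),(241.5,86)],.032,P)))
```

```text
[[-28.4079  76.5064]
 [-29.7601 -79.2198]
 [-29.5102  71.837 ]
 [-30.7105 -75.6398]]
```

Call:
{"fn": "apply_moves", "kwargs": {"moves": [[1, -20, 0, 0, 0, 0, 0], [1, -20, 0, 0, 0, 0, 0], [1, -20, 0, 0, 0, 0, 0], [1, -20, 0, 0, 0, 0, 0], [1, -20, 0, 0, 0, 0, 0], [1, -20, 0, 0, 0, 0, 0], [1, -20, 0, 0, 0, 0, 0], [1, -20, 0, 0, 0, 0, 0], [1, -7.5, 0, 1, 0, 0, 0], [1, 0, 0, 0, 0, 0, 0], [1, 0, 0, 0, 0, 0, 0]]}}

```text
time: 23.6
tool_pos: [0.6428, 0.0649, 0.0716]
tool_rot: [-0.015, 0.013, -0.707, 0.707]
contact_force: [3.2, -1.0, 3.5]
gripper_width: 0.138
```

```bash
python3 look.py w18
```

```text
23.6 [ 3.2166 -0.9618  3.5194] [ 0.0213 -0.4758 -0.0366] 0.13793681251320442 [0.6428 0.0649 0.0716]
pre [79.2 34.1] zdir -0.04999999999999716
```

Call:
{"fn": "apply_moves", "kwargs": {"moves": [[0, 0, 0, 0, 0, 0, 0], [0, 0, 0, 0, 0, 0, 0], [0, 0, 0, 0, 0, 0, 0], [0, 0, 0, 0, 0, 0, 0], [-0.1, 0, -30, 0, 0, 0, 0], [-0.3, 0, -40, 0, 0, 0, 0], [-0.3, 35, -40, 35, 0, 0, 0], [-0.3, 35, -40, 35, 0, 0, 0], [-0.3, 40, -30, 20, 0, 0, 0], [-0.3, 35, 0, 20, 0, 0, 0], [-0.3, 0, 0, 0, 0, 0, 0], [-0.3, 0, 0, 0, 0, 0, 0]]}}

```text
time: 24.85
tool_pos: [0.5183, -0.034, 0.2313]
tool_rot: [0.014, -0.014, 0.707, -0.707]
contact_force: [0.6, -0.5, -0.1]
gripper_width: 0.648
```

```bash
python3 look.py w19
```

```text
24.85 [ 0.5684 -0.5181 -0.1   ] [-0.032  -0.0332 -0.0493] 0.6479429173810859 [ 0.5183 -0.034   0.2313]
pre [-48.6 -59.2] zdir -0.060000000000002274
```

View pics/w19.png

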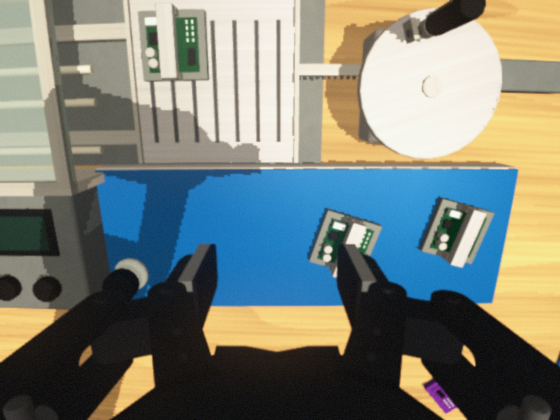

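```bash
cat >> h.py <<'E'
def shelfpals(im,P):
    """pallets on blue shelf: non-blue blobs holding green, pre-frame centre/size/angle at z=.042"""
    hsv=cv2.cvtColor(im,cv2.COLOR_BGR2HSV); nb=(cv2.inRange(hsv,(95,110,20),(130,255,255))==0).astype(np.uint8)
    quad=proj('wrist',[[*W(x,y),.03] for x,y in((-190,-308),(-38,-308),(-38,128),(-190,128))],P)
    q=np.zeros_like(nb); cv2.fillPoly(q,[quad.astype(int)],1); nb=cv2.morphologyEx(nb&q,cv2.MORPH_OPEN,np.ones((7,7)))
    gr=cv2.inRange(hsv,(45,60,20),(88,255,255))
    for c in cv2.findContours(nb,0,2)[0]:
        if cv2.contourArea(c)<800: continue
        k=np.zeros_like(nb); cv2.drawContours(k,[c],-1,1,-1)
        g=(gr*k>0).sum()
        if g<80: continue
        r=cv2.minAreaRect(pre(ray('wrist',c.reshape(-1,2),.042,P)).astype(np.float32))
        print(np.round(r[0],1),np.round(r[1],1),'ang',round((r[2]+45)%90-45,1),'green',g)
E
python3 - <<'E'
from h import *
for n in('w14','w15','w19'):
    print(n);shelfpals(cv2.imread(f'pics/{n}.png'),np.load(n+'.npy'))
delta([*W(-115,-130.5),.17],92.36-13)
E
```

```text
w14
[-145.5  -52.6] [66.  59.9] ang 17.4 green 651
[-116.4 -128.8] [59.8 65. ] ang -17.6 green 701
[-102.2 -245.1] [61.1 63.5] ang -14.8 green 603
w15
[ -99.2 -242.6] [63.2 64.6] ang -15.0 green 859
[-146.7  -50.9] [67.4 58.9] ang 16.7 green 1183
[-114.5 -127.3] [60.4 64.4] ang -17.6 green 1080
w19
[-134.2 -138.1] [129.8  79.8] ang 23.4 green 527
[-103.3 -242.7] [62.6 66.3] ang -15.3 green 537
turn first [ 0.02 12.94 -0.  ]
then shift [48.6 61.1 84.4]
shift now [66.3 61.1 71.4]
```

Run:
```python
from h import *
delta([*W(-115,-128),.17],92.36-17)
```

```text
turn first [ 0.02 16.94 -0.  ]
then shift [43.3 61.1 85.2]
shift now [66.3 61.1 68.9]
```

Call:
{"fn": "apply_moves", "kwargs": {"moves": [[-0.3, 0, 0, 0, 0, 8.5, 0], [-0.3, 0, 0, 0, 0, 8.5, 0], [-0.3, 14.4, 20, 28.4, 0, 0, 0], [-0.3, 14.4, 20, 28.4, 0, 0, 0], [-0.3, 14.5, 20, 28.4, 0, 0, 0], [-0.3, 0, 0, 0, 0, 0, 0], [-0.3, 0, 0, 0, 0, 0, 0]]}}

```text
time: 25.6
tool_pos: [0.4556, -0.1048, 0.1706]
tool_rot: [-0.091, 0.09, 0.702, -0.701]
contact_force: [-0.4, 1.2, 0.9]
gripper_width: 0.651
```

```bash
python3 look.py w20
python3 - <<'E'
from h import *
shelfpals(cv2.imread('pics/w20.png'),np.load('w20.npy')); delta([*W(-115,-128),.066],92.36-17)
E
```

```text
25.6 [-0.3636  1.2308  0.9067] [-0.0025 -0.0176  0.0022] 0.6512250956693093 [ 0.4556 -0.1048  0.1706]
pre [-114.  -127.8] zdir -17.010000000000005
[-117.2 -129.2] [59.  67.5] ang -17.2 green 1279
[-103.3 -244.7] [60.5 64.2] ang -15.0 green 1179
turn first [ 0.03 -0.01 -0.03]
then shift [  0.9 105.6   0.5]
shift now [  1.  105.6   0.6]
```

Call:
{"fn": "apply_moves", "kwargs": {"moves": [[-0.3, 1, 40, 1, 0, 0, 0], [-0.3, 0, 35, 0, 0, 0, 0], [-0.3, 0, 20, 0, 0, 0, 0], [-0.3, 0, 10, 0, 0, 0, 0], [-0.3, 0, 0, 0, 0, 0, 0], [1, 0, 0, 0, 0, 0, 0], [1, 0, 0, 0, 0, 0, 0], [1, 0, 0, 0, 0, 0, 0], [1, 0, 0, 0, 0, 0, 0], [1, 0, 0, 0, 0, 0, 0], [1, 0, 0, 0, 0, 0, 0], [1, 0, 0, 0, 0, 0, 0]]}}

```text
time: 26.85
tool_pos: [0.4554, -0.1063, 0.0681]
tool_rot: [0.089, -0.092, -0.701, 0.702]
contact_force: [-1.1, 0.9, 6.3]
gripper_width: 0.141
```

```bash
python3 look.py w21
```

```text
26.85 [-1.1285  0.8557  6.2539] [0.0664 0.0584 0.0316] 0.14095336080388543 [ 0.4554 -0.1063  0.0681]
pre [-115.  -129.3] zdir -17.060000000000002
```

Call:
{"fn": "apply_moves", "kwargs": {"moves": [[1, 0, 0, 0, 0, -5.7, 0], [1, 0, 0, 0, 0, -5.7, 0], [1, 0, 0, 0, 0, -5.6, 0], [1, 0, 0, -18, 0, 0, 0], [1, 0, 0, -18, 0, 0, 0], [1, 0, 0, -18, 0, 0, 0], [1, 0, 0, -18, 0, 0, 0], [1, 0, 0, -21, 0, 0, 0], [1, 0, 0, 0, 0, 0, 0]]}}

```text
time: 27.8
tool_pos: [0.4518, -0.0114, 0.0681]
tool_rot: [0.016, -0.013, 0.707, -0.707]
contact_force: [-0.5, 4.5, 6.4]
gripper_width: 0.136
```

```bash
python3 look.py w22
```

```text
27.8 [-0.4649  4.505   6.4329] [0.746  0.0797 0.0109] 0.1364896812388391 [ 0.4518 -0.0114  0.0681]
pre [-114.7  -34.4] zdir 0.010000000000005116
```

Call:
{"fn": "apply_moves", "kwargs": {"moves": [[1, -15, 0, 1.5, 0, 0, 0], [1, -20, 0, 0, 0, 0, 0], [1, -20, 0, 0, 0, 0, 0], [1, -20, 0, 0, 0, 0, 0], [1, -20, 0, 0, 0, 0, 0], [1, -20, 0, 0, 0, 0, 0], [1, -20, 0, 0, 0, 0, 0], [1, -20, 0, 0, 0, 0, 0], [1, -20, 0, 0, 0, 0, 0], [1, -20, 0, 0, 0, 0, 0], [1, 0, 0, 0, 0, 0, 0], [1, 0, 0, 0, 0, 0, 0]]}}

```text
time: 29.05
tool_pos: [0.6463, -0.0068, 0.0672]
tool_rot: [-0.015, 0.013, -0.707, 0.707]
contact_force: [2.8, 0.0, 3.2]
gripper_width: 0.142
```

```bash
python3 look.py w23
```

```text
29.05 [2.814  0.0408 3.2124] [-0.0401 -0.4048  0.0131] 0.14244432620061148 [ 0.6463 -0.0068  0.0672]
pre [ 79.4 -37.6] zdir -0.04999999999999716
```

Call:
{"fn": "apply_moves", "kwargs": {"moves": [[0, 0, 0, 0, 0, 0, 0], [0, 0, 0, 0, 0, 0, 0], [0, 0, 0, 0, 0, 0, 0], [0, 0, 0, 0, 0, 0, 0], [-0.1, 0, -30, 0, 0, 0, 0], [-0.3, 0, -40, 0, 0, 0, 0], [-0.3, 0, -40, 0, 0, 0, 0], [-0.3, 45, 0, 0, 0, 0, 0], [-0.3, 45, 0, 0, 0, 0, 0], [-0.3, 46, 0, 0, 0, 0, 0], [-0.3, 46, 0, 0, 0, 0, 0], [-0.3, 0, 0, 41, 0, 0, 0], [-0.3, 0, 0, 41, 0, 0, 0], [-0.3, 0, 0, 41, 0, 0, 0], [-0.3, 0, 0, 41, 0, 0, 0], [-0.3, 0, 0, 42, 0, 0, 0], [-0.3, 0, 0, 0, 0, 7.5, 0], [-0.3, 0, 0, 0, 0, 7.5, 0], [-0.3, 0, 0, 0, 0, 0, 0], [-0.3, 0, 0, 0, 0, 0, 0]]}}

```text
time: 31.1
tool_pos: [0.4715, -0.2195, 0.1761]
tool_rot: [-0.077, 0.077, 0.703, -0.703]
contact_force: [-0.3, -0.1, -0.1]
gripper_width: 0.652
```

```bash
python3 look.py w24
python3 - <<'E'
from h import *
shelfpals(cv2.imread('pics/w24.png'),np.load('w24.npy')); delta([*W(-103,-244),.066],92.36-15)
E
```

```text
31.1 [-0.3139 -0.0503 -0.0944] [-0.0332  0.0076  0.0364] 0.6516032479727696 [ 0.4715 -0.2195  0.1761]
pre [-103.5 -242.9] zdir -14.900000000000006
[-104.5 -247.3] [59.  66.8] ang -15.0 green 1234
turn first [0.01 0.1  0.01]
then shift [ -0.7 110.2   0.9]
shift now [ -0.7 110.2   0.9]
```

Call:
{"fn": "apply_moves", "kwargs": {"moves": [[-0.3, 0, 40, 2.5, 0, 0, 0], [-0.3, 0, 40, 0, 0, 0, 0], [-0.3, 0, 20, 0, 0, 0, 0], [-0.3, 0, 10, 0, 0, 0, 0], [-0.3, 0, 0, 0, 0, 0, 0], [1, 0, 0, 0, 0, 0, 0], [1, 0, 0, 0, 0, 0, 0], [1, 0, 0, 0, 0, 0, 0], [1, 0, 0, 0, 0, 0, 0], [1, 0, 0, 0, 0, 0, 0], [1, 0, 0, 0, 0, 0, 0], [1, 0, 0, 0, 0, 0, 0]]}}

```text
time: 32.35
tool_pos: [0.4724, -0.2229, 0.0683]
tool_rot: [0.077, -0.079, -0.702, 0.703]
contact_force: [-0.9, -0.2, 6.0]
gripper_width: 0.14
```

```bash
python3 look.py w25
```

```text
32.35 [-0.9452 -0.2386  6.0008] [0.098  0.1569 0.0115] 0.14009716687529955 [ 0.4724 -0.2229  0.0683]
pre [-102.9 -246.5] zdir -15.040000000000006
```

Call:
{"fn": "apply_moves", "kwargs": {"moves": [[1, 0, 0, 0, 0, -5, 0], [1, 0, 0, 0, 0, -5, 0], [1, 0, 0, 0, 0, -5, 0], [1, 0, 0, -20, 0, 0, 0], [1, 0, 0, -20, 0, 0, 0], [1, 0, 0, -20, 0, 0, 0], [1, 0, 0, -20, 0, 0, 0], [1, 0, 0, -20, 0, 0, 0], [1, 0, 0, -20, 0, 0, 0], [1, 0, 0, -20, 0, 0, 0], [1, 0, 0, -20, 0, 0, 0], [1, 0, 0, -20, 0, 0, 0], [1, 0, 0, -20, 0, 0, 0], [1, 0, 0, -20, 0, 0, 0], [1, 0, 0, -20, 0, 0, 0], [1, 0, 0, -3, 0, 0, 0], [1, 0, 0, 0, 0, 0, 0]]}}

```text
time: 34.1
tool_pos: [0.463, 0.0212, 0.0683]
tool_rot: [-0.016, 0.013, -0.707, 0.707]
contact_force: [0.2, 2.1, 6.6]
gripper_width: 0.14
```

```bash
python3 look.py w26
```

```text
34.1 [0.2324 2.1129 6.558 ] [0.2672 0.1052 0.0013] 0.14032772118560738 [0.463  0.0212 0.0683]
pre [-102.2   -2.2] zdir 0.0
```

Call:
{"fn": "apply_moves", "kwargs": {"moves": [[1, -14, 0, 0, 0, 0, 0], [1, -20, 0, 0, 0, 0, 0], [1, -20, 0, 0, 0, 0, 0], [1, -20, 0, 0, 0, 0, 0], [1, -20, 0, 0, 0, 0, 0], [1, -20, 0, 0, 0, 0, 0], [1, 0, 0, 0, 0, 0, 0], [1, 0, 0, 0, 0, 0, 0], [0, 0, 0, 0, 0, 0, 0], [0, 0, 0, 0, 0, 0, 0], [0, 0, 0, 0, 0, 0, 0], [0, 0, 0, 0, 0, 0, 0], [-0.1, 0, -30, 0, 0, 0, 0], [-0.3, 0, -40, 0, 0, 0, 0], [-0.3, 0, -40, 0, 0, 0, 0], [-0.3, 10, -20, 0, 0, 0, 0], [-0.3, 0, 0, 0, 0, 0, 0]]}}

```text
time: 35.85
tool_pos: [0.5669, 0.0247, 0.2008]
tool_rot: [-0.017, 0.012, -0.707, 0.707]
contact_force: [0.5, 0.0, 0.4]
gripper_width: 0.649
```

```bash
python3 look.py w27
python3 - <<'E'
from h import *
a=cv2.imread('pics/w27.png'); cv2.imwrite('pics/w27v.png',a)
P=np.load('w27.npy'); hsv=cv2.cvtColor(a,cv2.COLOR_BGR2HSV)
g=cv2.morphologyEx(cv2.inRange(hsv,(45,60,20),(88,255,255)),cv2.MORPH_CLOSE,np.ones((15,15)))
for c in cv2.findContours(g,0,2)[0]:
    if cv2.contourArea(c)>400:
        r=cv2.minAreaRect(pre(ray('wrist',c.reshape(-1,2),.04,P)).astype(np.float32)); print(np.round(r[0],1),np.round(r[1],1),round((r[2]+45)%90-45,1))
E
```

```text
35.85 [0.4507 0.0401 0.381 ] [ 0.0184 -0.0499  0.0069] 0.649100675833298 [0.5669 0.0247 0.2008]
pre [ 0.8 -2.8] zdir -0.04999999999999716
[-159.7  -99.9] [30.5 66.3] -1.7
[-118.5  111.8] [32.4 49.2] -38.0
[-137.   213.1] [ 64. 101.] -0.3
[ 12.4 -18. ] [44.8 14.1] 0.3
[12.5 12.7] [14.1 44.7] -0.6
[74.1 50.6] [37.5 11.7] 0.6
[77.4 19.6] [44.5 16.5] 0.4
[ 79.  -53.5] [44.3 12.1] 0.0
[ 78.9 -22.5] [16.7 44.2] -0.1
```

View pics/w27v.png

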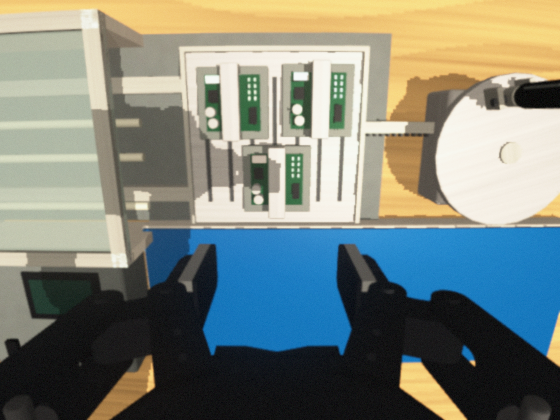

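Run:
```python
from h import *
delta([.6564,-.1447,.118],92.36)
d=lambda a:np.array([np.cos(np.radians(a)),np.sin(np.radians(a))])
b=np.radians(92.36+180); z=np.array([np.cos(b),np.sin(b),0]); y=np.array([0,0,-1.]); A=np.c_[np.cross(y,z),y,z]
p=[45.5*d(20-18*k) for k in range(21)]
for v in np.diff(p,axis=0):
    t=A.T@[*v,0]; print([1,float(round(t[0],1)),0,float(round(t[2],1)),0,0,0],end=', ')
```

```text
turn first [-0.02 -0.05 -0.21]
then shift [-83.4  80.1 173.1]
shift now [-83.3  80.4 173. ]
[1, -2.1, 0, 14.1, 0, 0, 0], [1, 2.3, 0, 14.0, 0, 0, 0], [1, 6.5, 0, 12.6, 0, 0, 0], [1, 10.1, 0, 10.0, 0, 0, 0], [1, 12.7, 0, 6.4, 0, 0, 0], [1, 14.1, 0, 2.1, 0, 0, 0], [1, 14.0, 0, -2.3, 0, 0, 0], [1, 12.6, 0, -6.5, 0, 0, 0], [1, 10.0, 0, -10.1, 0, 0, 0], [1, 6.4, 0, -12.7, 0, 0, 0], [1, 2.1, 0, -14.1, 0, 0, 0], [1, -2.3, 0, -14.0, 0, 0, 0], [1, -6.5, 0, -12.6, 0, 0, 0], [1, -10.1, 0, -10.0, 0, 0, 0], [1, -12.7, 0, -6.4, 0, 0, 0], [1, -14.1, 0, -2.1, 0, 0, 0], [1, -14.0, 0, 2.3, 0, 0, 0], [1, -12.6, 0, 6.5, 0, 0, 0], [1, -10.0, 0, 10.1, 0, 0, 0], [1, -6.4, 0, 12.7, 0, 0, 0],
```

Call:
{"fn": "apply_moves", "kwargs": {"moves": [[-0.3, -20.9, 0, 43.3, 0, 0, 0], [-0.3, -20.9, 0, 43.3, 0, 0, 0], [-0.3, -20.9, 0, 43.3, 0, 0, 0], [-0.3, -20.7, 0, 43.2, 0, 0, 0], [-0.3, 0, 0, 0, 0, 0, 0], [-0.3, 0, 40, 0, 0, 0, 0], [-0.3, 0, 30, 0, 0, 0, 0], [-0.3, 0, 10, 0, 0, 0, 0], [-0.3, 0, 0, 0, 0, 0, 0], [1, 0, 0, 0, 0, 0, 0], [1, 0, 0, 0, 0, 0, 0], [1, 0, 0, 0, 0, 0, 0], [1, 0, 0, 0, 0, 0, 0], [1, 0, 0, 0, 0, 0, 0], [1, 0, 0, 0, 0, 0, 0]]}}

```text
time: 37.4
tool_pos: [0.6571, -0.1464, 0.1191]
tool_rot: [-0.016, 0.013, -0.706, 0.708]
contact_force: [-0.4, -5.1, 5.1]
gripper_width: 0.197
```

```bash
python3 look.py w28; python3 -c "
from h import *
ang()"
```

```text
37.4 [-0.4341 -5.1432  5.1412] [-0.7904  0.0425  0.0334] 0.19673836369147965 [ 0.6571 -0.1464  0.1191]
pre [  84.8 -177.6] zdir -0.060000000000002274
angle 18.538538965192924 r 45.95800390428111
```

Call:
{"fn": "apply_moves", "kwargs": {"moves": [[1, -2.1, 0, 14.1, 0, 0, 0], [1, 2.3, 0, 14.0, 0, 0, 0], [1, 6.5, 0, 12.6, 0, 0, 0], [1, 10.1, 0, 10.0, 0, 0, 0], [1, 12.7, 0, 6.4, 0, 0, 0], [1, 14.1, 0, 2.1, 0, 0, 0], [1, 14.0, 0, -2.3, 0, 0, 0], [1, 12.6, 0, -6.5, 0, 0, 0], [1, 10.0, 0, -10.1, 0, 0, 0], [1, 6.4, 0, -12.7, 0, 0, 0], [1, 2.1, 0, -14.1, 0, 0, 0], [1, -2.3, 0, -14.0, 0, 0, 0], [1, -6.5, 0, -12.6, 0, 0, 0], [1, -10.1, 0, -10.0, 0, 0, 0], [1, -12.7, 0, -6.4, 0, 0, 0], [1, -14.1, 0, -2.1, 0, 0, 0], [1, -14.0, 0, 2.3, 0, 0, 0], [1, -12.6, 0, 6.5, 0, 0, 0], [1, -10.0, 0, 10.1, 0, 0, 0], [1, -6.4, 0, 12.7, 0, 0, 0]]}}

```text
time: 39.45
tool_pos: [0.6565, -0.1444, 0.119]
tool_rot: [0.015, -0.014, 0.707, -0.707]
contact_force: [-6.0, 1.8, 11.3]
gripper_width: 0.195
```

```bash
python3 look.py w29
python3 - <<'E'
from h import *
ang()
im,_=snap('top','t29'); hsv=cv2.cvtColor(im,cv2.COLOR_BGR2HSV)
g=cv2.inRange(hsv,(45,60,20),(88,255,255)); g[:, :225]=0; g[:140]=0; g[275:]=0; g[:,400:]=0
g=cv2.morphologyEx(g,cv2.MORPH_CLOSE,np.ones((9,9)))
for c in cv2.findContours(g,0,2)[0]:
    if cv2.contourArea(c)>25: r=cv2.minAreaRect(pre(ray('top',c.reshape(-1,2),.04)).astype(np.float32)); print(np.round(r[0],1),np.round(r[1],1))
E
```

```text
39.45 [-5.9859  1.7597 11.328 ] [ 0.3258  0.9653 -0.0408] 0.19499155195315215 [ 0.6565 -0.1444  0.119 ]
pre [  84.9 -178. ] zdir -0.0799999999999983
angle 18.063523169974957 r 45.95236600888015
[77.  99.4] [13.5 41.7]
[44.4 57.7] [ 53.5 131.1]
```

Call:
{"fn": "apply_moves", "kwargs": {"moves": [[1, -2.1, 0, 14.1, 0, 0, 0], [1, 2.3, 0, 14.0, 0, 0, 0], [1, 6.5, 0, 12.6, 0, 0, 0], [1, 10.1, 0, 10.0, 0, 0, 0], [1, 12.7, 0, 6.4, 0, 0, 0], [1, 14.1, 0, 2.1, 0, 0, 0], [1, 14.0, 0, -2.3, 0, 0, 0], [1, 12.6, 0, -6.5, 0, 0, 0], [1, 10.0, 0, -10.1, 0, 0, 0], [1, 6.4, 0, -12.7, 0, 0, 0], [1, 2.1, 0, -14.1, 0, 0, 0], [1, -2.3, 0, -14.0, 0, 0, 0], [1, -6.5, 0, -12.6, 0, 0, 0], [1, -10.1, 0, -10.0, 0, 0, 0], [1, -12.7, 0, -6.4, 0, 0, 0], [1, -14.1, 0, -2.1, 0, 0, 0], [1, -14.0, 0, 2.3, 0, 0, 0], [1, -12.6, 0, 6.5, 0, 0, 0], [1, -10.0, 0, 10.1, 0, 0, 0], [1, -6.4, 0, 12.7, 0, 0, 0]]}}

```text
time: 41.55
tool_pos: [0.6565, -0.1444, 0.119]
tool_rot: [0.015, -0.014, 0.707, -0.707]
contact_force: [-5.4, 0.9, 12.0]
gripper_width: 0.196
```

```bash
python3 look.py w30
python3 - <<'E'
from h import *
ang()
E
```

```text
41.55 [-5.3983  0.9054 11.9569] [0.3331 1.0606 0.0257] 0.19567237164909823 [ 0.6565 -0.1444  0.119 ]
pre [  84.9 -177.9] zdir -0.0799999999999983
angle 18.11017651680534 r 45.9774484241083
```

Call:
{"fn": "apply_moves", "kwargs": {"moves": [[1, -2.1, 0, 14.1, 0, 0, 0], [1, 2.3, 0, 14.0, 0, 0, 0], [1, 6.5, 0, 12.6, 0, 0, 0], [1, 10.1, 0, 10.0, 0, 0, 0], [1, 12.7, 0, 6.4, 0, 0, 0], [1, 14.1, 0, 2.1, 0, 0, 0], [1, 14.0, 0, -2.3, 0, 0, 0], [1, 12.6, 0, -6.5, 0, 0, 0], [1, 10.0, 0, -10.1, 0, 0, 0], [1, 6.4, 0, -12.7, 0, 0, 0], [1, 1.1, 0, -7, 0, 0, 0], [1, 1.0, 0, -7.1, 0, 0, 0], [1, 0, 0, -1.5, 0, 0, 0], [1, 0, 0, 0, 0, 0, 0], [1, 0, 0, 0, 0, 0, 0], [1, 0, 0, 0, 0, 0, 0]]}}

```text
time: 43.2
tool_pos: [0.5694, -0.1629, 0.1191]
tool_rot: [-0.016, 0.012, -0.705, 0.709]
contact_force: [1.8, -8.5, 6.0]
gripper_width: 0.195
```

```bash
python3 look.py w31
python3 - <<'E'
from h import *
ang()
E
```

```text
43.2 [ 1.84   -8.4508  6.018 ] [-1.199  -0.3943  0.0318] 0.1954766064805115 [ 0.5694 -0.1629  0.1191]
pre [  -3.4 -190.4] zdir -0.04999999999999716
angle -177.58079818660912 r 44.10603669700227
```

Call:
{"fn": "apply_moves", "kwargs": {"moves": [[-0.2, 0, 0, 0, 0, 0, 0], [-0.2, 0, 0, 0, 0, 0, 0], [-0.2, 0, 0, 0, 0, 0, 0], [-0.2, 0, -30, 0, 0, 0, 0], [-0.2, 0, -30, 0, 0, 0, 0], [1, 37, 0, 0, 0, 0, 0], [1, 0, 0, 0, 0, 0, 0], [1, 0, 0, 0, 0, 0, 0], [1, 0, 0, 0, 0, 0, 0], [1, 0, 0, 0, 0, 0, 0], [1, 0, 0, 0, 0, 0, 0]]}}

```text
time: 44.35
tool_pos: [0.5309, -0.1617, 0.176]
tool_rot: [0.014, -0.015, 0.707, -0.707]
contact_force: [0.7, 0.3, 0.8]
gripper_width: 0.002
```

```bash
python3 look.py w32
```

```text
44.35 [0.7467 0.2594 0.8025] [-0.0198 -0.0322 -0.021 ] 0.0017530357737332212 [ 0.5309 -0.1617  0.176 ]
pre [ -41.9 -187.8] zdir -0.030000000000001137
```

Call:
{"fn": "apply_moves", "kwargs": {"moves": [[1, 0, 25, 2, 0, 0, 0], [1, 0, 25, 0, 0, 0, 0], [1, -10, 0, 0, 0, 0, 0], [1, -6, 0, 0, 0, 0, 0], [1, -6, 0, 0, 0, 0, 0], [1, -6, 0, 0, 0, 0, 0], [1, -6, 0, 0, 0, 0, 0], [1, -6, 0, 0, 0, 0, 0], [1, -5, 0, 0, 0, 0, 0], [1, 0, 0, 0, 0, 0, 0]]}}

```text
time: 45.4
tool_pos: [0.5765, -0.162, 0.1266]
tool_rot: [-0.015, 0.014, -0.707, 0.707]
contact_force: [0.4, 0.2, 0.1]
gripper_width: -0.002
```

```bash
python3 look.py w33
python3 - <<'E'
from h import *
im,_=snap('scene','s33')
E
```

```text
45.4 [0.3822 0.1774 0.0735] [-0.0138  0.0297  0.0059] -0.002142039195545546 [ 0.5765 -0.162   0.1266]
pre [   3.5 -189.9] zdir -0.04000000000000625
```

Call:
{"fn": "apply_moves", "kwargs": {"moves": [[1, 4, 0, 0, 0, 0, 0], [1, 0, -30, 0, 0, 0, 0], [1, 0, -40, 0, 0, 0, 0], [1, 0, 0, 0, 0, 0, 0], [1, 0, 0, 0, 0, 0, 0]]}}

```text
time: 46.0
tool_pos: [0.5721, -0.1625, 0.1981]
tool_rot: [-0.015, 0.013, -0.706, 0.707]
contact_force: [1.5, 0.2, -1.6]
gripper_width: -0.0
```

```bash
cat > hd.py <<'E'
from h import *
import sys
n=sys.argv[1]; im=cv2.imread(f'pics/{n}.png'); P=np.load(n+'.npy')
q=proj('wrist',[*W(40,-190),.066],P)[0]
hub=pre(ray('wrist',[q],.066,P))
b=(im.max(2)<75).astype(np.uint8); k=np.zeros_like(b); 
quad=proj('wrist',[[*W(40+60*np.cos(t),-190+60*np.sin(t)),.066] for t in np.arange(0,6.28,.2)],P); cv2.fillPoly(k,[quad.astype(int)],1)
b=cv2.morphologyEx(b&k,cv2.MORPH_OPEN,np.ones((3,3)))
for c in cv2.findContours(b,0,2)[0]:
    if cv2.contourArea(c)>30: print('black',cv2.boundingRect(c),cv2.contourArea(c))
for a in(0,10,20,30,40,50,60,75,90):
    a_=np.radians(a); print(a,*[proj('wrist',[*W(-5+l*np.cos(a_),-190),.079+l/1000*np.sin(a_)],P).round(0)[0] for l in(10,62)])
E
python3 look.py w34; python3 hd.py w34
```

```text
46.0 [ 1.5271  0.2022 -1.5883] [ 0.0146 -0.0063 -0.0373] -9.043339432521973e-05 [ 0.5721 -0.1625  0.1981]
pre [  -1.6 -189.8] zdir -0.04999999999999716
black (265, 151, 26, 59) 1164.5
0 [277. 196.] [276. 126.]
10 [277. 197.] [276. 128.]
20 [277. 198.] [276. 133.]
30 [277. 199.] [276. 141.]
40 [277. 201.] [277. 153.]
50 [277. 203.] [277. 167.]
60 [277. 205.] [277. 184.]
75 [277. 209.] [277. 211.]
90 [277. 212.] [277. 238.]
```

Call:
{"fn": "apply_moves", "kwargs": {"moves": [[1, -36, 0, 0, 0, 0, 0], [1, 0, 0, 0, 0, 0, 0], [1, 0, 30, 0, 0, 0, 0], [1, 0, 15, 0, 0, 0, 0], [1, 0, 10, 0, 0, 0, 0], [1, 0, 10, 0, 0, 0, 0], [1, 0, 8, 0, 0, 0, 0], [1, 0, 8, 0, 0, 0, 0], [1, 0, 6, 0, 0, 0, 0], [1, 0, 3, 0, 0, 0, 0], [1, 0, 0, 0, 0, 0, 0]]}}

```text
time: 47.15
tool_pos: [0.6072, -0.1609, 0.1067]
tool_rot: [-0.014, 0.015, -0.707, 0.707]
contact_force: [-1.8, -0.5, 3.7]
gripper_width: 0.001
```

```bash
python3 look.py w35
```

```text
47.15 [-1.782  -0.4866  3.7114] [-0.0267  0.3493 -0.0334] 0.0008237637701054174 [ 0.6072 -0.1609  0.1067]
pre [  34.4 -190. ] zdir -0.04000000000000625
```

Call:
{"fn": "apply_moves", "kwargs": {"moves": [[1, 0, 2, 0, 0, 0, 0], [1, 0, 2, 0, 0, 0, 0], [1, 0, 0, 0, 0, 0, 0]]}}

```text
time: 47.5
tool_pos: [0.6076, -0.1616, 0.1056]
tool_rot: [-0.014, 0.015, -0.706, 0.708]
contact_force: [-8.5, 1.3, 16.0]
gripper_width: 0.001
```

```bash
python3 look.py w36
```

```text
47.5 [-8.4761  1.3099 16.0235] [ 0.0014  1.529  -0.0073] 0.0008967757605813292 [ 0.6076 -0.1616  0.1056]
pre [  34.7 -190.8] zdir -0.030000000000001137
```

Call:
{"fn": "apply_moves", "kwargs": {"moves": [[1, 0, -10, 0, 0, 0, 0], [1, 0, -30, 0, 0, 0, 0], [1, 0, -40, 0, 0, 0, 0], [1, 20, -40, 0, 0, 0, 0], [1, 30, -20, 0, 0, 0, 0], [1, 0, 0, 0, 0, 0, 0], [1, 0, 0, 0, 0, 0, 0]]}}

```text
time: 48.25
tool_pos: [0.5575, -0.1627, 0.2423]
tool_rot: [-0.015, 0.014, -0.707, 0.707]
contact_force: [0.5, 0.6, -0.7]
gripper_width: 0.005
```

```bash
python3 look.py w37; python3 hd.py w37
python3 - <<'E'
from h import *
im,_=snap('top','t37'); hsv=cv2.cvtColor(im,cv2.COLOR_BGR2HSV)
quad=proj('top',[[*W(x,y),.03] for x,y in((-45,120),(135,120),(135,300),(-45,300))])
k=np.zeros(im.shape[:2],np.uint8); cv2.fillPoly(k,[quad.astype(int)],255)
# bright bar/green under glass relative to the empty hood picture
g=cv2.inRange(hsv,(45,70,20),(85,255,140))&k
g=cv2.morphologyEx(g,cv2.MORPH_OPEN,np.ones((2,2)))
for c in cv2.findContours(g,0,2)[0]:
    if cv2.contourArea(c)>12: r=cv2.minAreaRect(pre(ray('top',c.reshape(-1,2),.04)).astype(np.float32)); print(np.round(r[0],1),np.round(r[1],1))
a=cv2.imread('pics/top0.png')
for n,xy in(('jar',(237,253)),('spool',(418,158)),('driver',(122,235))):
    x,y=xy; print(n,'diff',np.abs(a[y-18:y+18,x-18:x+18].astype(int)-im[y-18:y+18,x-18:x+18]).mean().round(1))
E
```

```text
48.25 [ 0.4633  0.5827 -0.7032] [0.0688 0.0446 0.0029] 0.004677543465760635 [ 0.5575 -0.1627  0.2423]
pre [ -15.5 -189.6] zdir -0.04999999999999716
black (269, 134, 18, 33) 270.5
0 [277. 167.] [277. 106.]
10 [277. 167.] [277. 107.]
20 [277. 168.] [277. 110.]
30 [277. 169.] [277. 116.]
40 [277. 171.] [277. 125.]
50 [277. 173.] [277. 136.]
60 [277. 174.] [277. 150.]
75 [277. 177.] [277. 172.]
90 [277. 180.] [277. 195.]
jar diff 17.9
spool diff 52.4
driver diff 20.3
```

Run:
```python
from h import *
im=cv2.imread('pics/w37.png')
for y in range(90,190,4): print(y,im[y,262:294:4].max(1))
```

```text
90 [250 250 250 250 250 250 250 250]
94 [250 250 250 250 250 250 250 250]
98 [249 249 250 250 250 250 250 250]
102 [248 248 248 248 248 249 248 249]
106 [248 229 141 122 117 178 214 250]
110 [249 171  76  82  85  85  84 250]
114 [249 176  76  82  83  83  82 250]
118 [250 176  78  82  83  84  86 250]
122 [248 171  75  79  84  79  80 249]
126 [246 169  74  82  75  80  78 249]
130 [245 166  71  73  74  81  82 249]
134 [244 169  73  73  76  78  77 249]
138 [244 172  68  77  77  75  77 249]
142 [246 178  68  70  75  80  79 249]
146 [244 171  67  76  78  80  75 249]
150 [243 169  63  74  76  78  75 248]
154 [243 174  64  73  72  70  70 250]
158 [244 172  65  71  73  74  72 249]
162 [247 177  61  69  70  68  68 248]
166 [244 199  94  68  68  72 112 247]
170 [156 131 147 146 218 180 174 137]
174 [185 210 144 213 244 238 182 193]
178 [144 203 126 214 244 237 156 197]
182 [182 221 188 210 244 237 176 197]
186 [243 226 247 247 247 248 243 224]
```

Call:
{"fn": "apply_moves", "kwargs": {"moves": [[1, 40, -20, 40, 0, 0, 0], [1, 40, -10, 40, 0, 0, 0], [1, 35, 0, 40, 0, 0, 0], [1, 35, 0, 40, 0, 0, 0], [1, 35, 0, 40, 0, 0, 0], [1, 35, 0, 40, 0, 0, 0], [1, 35, 0, 40, 0, 0, 0], [1, 0, 0, 40, 0, 0, 0], [1, 0, 0, 40, 0, 0, 0], [1, 0, 0, 40, 0, 0, 0], [1, 0, 0, 0, 0, 0, 0], [1, 0, 0, 0, 0, 0, 0]]}}

```text
time: 49.55
tool_pos: [0.3401, -0.5481, 0.2646]
tool_rot: [0.014, -0.015, 0.709, -0.705]
contact_force: [0.0, 0.0, -0.6]
gripper_width: -0.004
```

Run:
```python
from h import *
print(pose()[:3,3])
im,_=snap('top','t38'); a=cv2.imread('pics/top0.png')
for n,xy in(('jar',(237,253)),('spool',(418,158)),('driver',(122,235))):
    x,y=xy; print(n,'diff',np.abs(a[y-18:y+18,x-18:x+18].astype(int)-im[y-18:y+18,x-18:x+18]).mean().round(1))
hsv=cv2.cvtColor(im,cv2.COLOR_BGR2HSV)
for nm,q3 in(('hood',((-45,120),(135,120),(135,300),(-45,300))),):
    k=np.zeros(im.shape[:2],np.uint8); cv2.fillPoly(k,[proj('top',[[*W(x,y),.03] for x,y in q3]).astype(int)],255)
    d=(np.abs(im.astype(int)-a).max(2)>25).astype(np.uint8)*255&k
    d=cv2.morphologyEx(d,cv2.MORPH_OPEN,np.ones((2,2)))
    for c in cv2.findContours(d,0,2)[0]:
        if cv2.contourArea(c)>15: r=cv2.minAreaRect(pre(ray('top',c.reshape(-1,2),.045)).astype(np.float32)); print(np.round(r[0],1),np.round(r[1],1))
# handle in top + scene views: dark pixels over the wheel
for n,z in(('top',.079),):
    k=np.zeros(im.shape[:2],np.uint8); cv2.fillPoly(k,[proj(n,[[*W(40+58*np.cos(t),-190+58*np.sin(t)),.066] for t in np.arange(0,6.28,.2)]).astype(int)],255)
    b=((im.max(2)<80).astype(np.uint8)*255)&k
    for c in cv2.findContours(b,0,2)[0]:
        if cv2.contourArea(c)>10: r=cv2.minAreaRect(pre(ray(n,c.reshape(-1,2),z)).astype(np.float32)); print('handle',np.round(r[0],1),np.round(r[1],1))
sc,_=snap('scene','s38')
k=np.zeros(sc.shape[:2],np.uint8); cv2.fillPoly(k,[proj('scene',[[*W(40+58*np.cos(t),-190+58*np.sin(t)),.072] for t in np.arange(0,6.28,.2)]).astype(int)],255)
b=((sc.max(2)<70).astype(np.uint8)*255)&k
for c in cv2.findContours(b,0,2)[0]:
    if cv2.contourArea(c)>10: print('scene black',cv2.boundingRect(c))
for al in(0,10,20,30): t=np.radians(al); print(al,*[proj('scene',[*W(-5+l*np.cos(t),-190),.079+l/1000*np.sin(t)])[0].round(1) for l in(10,62)])
```

```text
[ 0.3401 -0.5481  0.2646]
jar diff 2.5
spool diff 1.9
driver diff 2.0
[  0.1 176.1] [10.6 29.7]
[ 13.7 211.9] [ 8.  16.5]
[ 66.4 140.5] [ 5.4 24.8]
[ 76.1 175.7] [26.6 10.1]
[ 71.3 217.5] [16.1 44. ]
[ 73.8 151.1] [ 5.4 44.1]
handle [  24.8 -188.8] [18.2 63.6]
scene black (192, 193, 19, 19)
0 [208.1 195.7] [193.8 209.5]
10 [208.1 195.2] [193.4 206.5]
20 [208.1 194.7] [193.5 203. ]
30 [208.2 194.1] [194.1 199.2]
```

Run:
```python
from h import *
im=cv2.imread('pics/t38.png'); a=cv2.imread('pics/top0.png')
# rectify hood area at z=.045 to pre grid, 8mm cells: greenness and brightness change
xs=np.arange(124,-34,-8); ys=np.arange(284,118,-8)
P=proj('top',[[*W(x,y),.042] for x in xs for y in ys]).astype(np.float32).reshape(len(xs),len(ys),2)
f=lambda m:cv2.remap(m.astype(np.float32),P,None,cv2.INTER_LINEAR)
A=f(im); G=A[...,1]-(A[...,2]+A[...,0])/2; B=A.mean(2)
print('cols y',ys)
for i,x in enumerate(xs): print(x,' '.join('%4d'%v for v in B[i]),'|',' '.join('%3d'%v for v in G[i]))
```

```text
cols y [284 276 268 260 252 244 236 228 220 212 204 196 188 180 172 164 156 148
 140 132 124]
124  112  111  112  112  113  113  113  113  112  112  113  112  111  112  115  113  114  114  115  138  114 |   6   7   6   8   8   6   6   7   6   7   7   8   8   8   8   7   8   8   7   1   2
116  108  114  114  114  116  117  117  116  115  114  116  115  117  115  114  116  115  114  116  138  117 |   7   7   9   6   6   7   6   7   7   7   9   8   7   8   8   7   9   7   7   2   4
108  106  115  121  119  120  122  122  114  118  118  121  122  112  115  119  121  112  118  120  137  130 |   8   7   6   6   6   7   5   7   7   7   8   8   8   7   7   8   8   8   6   4   3
100  106  112  119  105  118  119  121  101  102  105  108  122  105  126  125  122   94  103  102  138  127 |   7   7   6   8   7   6   7   9  10  10   8   8   9   8   7   8  13  14  10   3   3
92  108  114  118  105  107  117  123   91   96   95  108  108  104   90  110  122   91   99   96  138  126 |   8   7   6   8  10   7   6  16  17  14   8   7  10  16  10   8  15  15  13   3   3
84  109  115  120  106   85  114
[... 2179 characters left out ...]
 120  110  124  110  136  121 |   7   8   6   7   7   7   7   6  10   8   6   7  18   9   8   7   7   8   6   3   2
-12  110  114  121  117  120  122  112  117  102   98  122  122   98   98  110  120  116  123  115  140  126 |   6   9   6   5   7   6   8   6  10  12   7   6  12  12   9   8   5   5   6   4   3
-20  108  117  122  123  123  123  124  120  114  111  109  111  109  111  112  119  121  123  124  139  126 |   8   8   6   6   7   7   7   7   7   8   7   8   7   8   7   8   6   7   7   3   1
-28  108  119  124  125  124  126  123  122  123  124  125  126  125  125  124  122  128  126  126  137  124 |   7   8   6   6   6   6   6   7   7   6   7   6   6   6   8   6   6   6   6   3   2
```

```bash
python3 -c "
from plant import manip
print(manip.job_done())"
```

```text
the job is handed in; nothing more can be done
None
```

I finished the whole sequence and handed the job in at about 50 s on the robot's clock; no verdict was reported. I folded the handle out and cranked the tray out. I then slid the three pallets on by their bars, cranked the tray home, and folded the handle flat against its stop. The first attempt at the handle slipped out of the jaws at about 30°, and a second grip stalled at about 75°. I got it to its upright stop by pushing it from the inside with closed fingers.

**Last checks (from camera images and forces, not joint readings):**
- **Pallets:** before cranking back, they lay square to within 1° at about (77, 35), (79, −38) and (12, −3) mm in the preheater's frame, against a tray centre of (45, 0). Through the glass afterwards they were in the expected places, though I judged that from pixel values, as my 16 pictures were used up.
- **Tray:** the wheel ended at −177.6° in the world frame, which is the home angle, and was pushing back against the stop.
- **Handle:** it looks flat, within about 10° in the wrist and scene views. Pressing down on it at its stop gave 16 N.
- **Bystanders:** the jar, spool and screwdriver areas match the first picture.
- **Arm:** it was parked clear and touching nothing.

**Disagreements:** one contour measurement of the bars was about 20 mm off because it merged neighbouring edges. I dropped it for hand-picked points, which the top camera confirmed. The tray also looked 4–6% too wide in the images, which was within what placing the pallets allowed.

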